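# Rebuild the two-bolt flange joint of the spare espresso group

## Robot

A 6-joint arm with a two-finger parallel gripper is mounted at the origin on a cart in front of the work surface, level with it; the furniture and walls round the work are solid. World frame = base frame: x ahead of the robot, y to its left, z up, the work surface at z = 0. Lengths are in m, angles in rad, forces in N, time in s.
With the tool pointing down it reaches from about 0.425 to 0.95 m from the base axis. Payload 3.5 kg.
Tool frame: the origin (TCP) lies between the finger pads; the fingertips stand 22 mm ahead of it and the grasp point (between the pads) lies 3 mm ahead of it (ctrl.nose_length is the z of the fingertips in the tool frame, in m); z points along the fingers, y is the line along which they close (so a half turn about z gives the same grasp; the last joint's range is limited). The gripper opens to 85 mm and grips with 20 to 120 N. Pads are 22 mm wide; open, the fingers measure 114 mm over their backs; the gripper's body (76 mm by 85 mm) begins 54 mm behind the grasp point. The pads swing forward as they close: fully open they stand 13 mm farther back than shut.
Start: joints at [-1.412, 0.286, 1.577, -0, 1.279, -0.15], TCP at [0.205, -0.643, 0.228] pointing down, gripper open.
Joint ranges: [-2.77, 2.77], [-0.9, 2.22], [0.21, 2.48], [-1.53, 4.67], [0.24, 2.81], [-2.84, 2.84]. Speed limits (rad/s): [2.79, 2.79, 3.14, 3.14, 3.14, 3.14].

## Interface

Orientations are given as a unit quaternion [x, y, z, w].
In Python, from plant import ctrl gives the robot as it stands. The module is installed in compiled form; this text tells all that it offers.
- The arm moves only by the tool send_rows, never from a script. Its argument "rows" is text: rows parted by semicolons, each of 7 numbers parted by spaces: the turn, a rotation vector about the tool's x, y, z in degrees, then the shift along the tool's x, y, z in mm, then the opening, from -1 (shut) to 1 (fully open). A call has 1 to 8 rows; each row is the pose to reach, as a shift and turn from the pose commanded when the call began, along the tool's axes at that moment; what a row does not reach only later rows make up. A row lasts 1/8 s, in which the tool goes at most 62.5 mm and 10.7 degrees, less where a joint would pass 70% of its speed; a pose out of reach is approached as far as the arm can. A call with a gripper value outside its range is refused whole. The fingers move at their own pace and stop on an object; "grip_force" is the grip in N (left out, the last holds). Time passes only in rows, so rows that repeat a pose let the fingers close. It gives the time, the measured TCP pose, the force, the opening and the grip force at its end, in the units of the state.
- ctrl.get_state(): the state, without advancing time (a new reading comes with each control period).
- ctrl.read_camera(name): name is "scene" or "side" or "wrist"; returns a dict with "color" (400x640x3 uint8, red, green, blue), "fx", "fy", "cx", "cy" (pixels), "extrinsics" (4x4, takes a point from world to camera coordinates). Camera axes: x right, y down, z forward; pixel columns grow to the right and rows downward; lengths in m; the calibration is good to about 2 mm. A picture is of the moment at which its call begins. There is no depth.
- ctrl.sign_off(): hands the job in; it is judged then, once.
Trained networks look in a picture, given as the dict that the camera call returned (one of the last four; its "shot" number tells which), for a name from the list of things; names that differ only in an ending like _2 or _b are one class to them, and where a whole thing is asked for, a point or a joint stands for the part that bears it (a point fixed in the world has none). Each returns a list of dicts, best first, with "p" (0 to 1); they miss things now and then, are a little off and sometimes report something else, mostly with a low value. They report only what shows in the picture. A call takes as long as a camera call.
- ctrl.look_for(picture, target): "position" ([x, y, z] in m, in the coordinates of the camera as it stood for that picture, good to about 4 mm: the middle of the surface that is visible of it).
The state is a dict: "time": time; "qpos": joint angles; "dq": joint speeds; "joint_efforts": joint torques, N m; "eef_pos": TCP position; "tcp_rot": TCP orientation; "contact_force": force on the tool from outside, world axes, zero at the start; "wrist_torque": the same for the moment, N m; "opening": opening from 0.0 (shut) to 1.0 (fully open); "finger_force": force on a finger pad.
Only numpy, scipy, OpenCV 4.12 (cv2) and the standard library are available. Lean on these libraries where they do the work, as an engineer would, in place of code of your own. Each camera call takes 0.05 s, during which the arm holds its last target. There are 200 camera calls.

## Task

Make up the spare espresso group's flange joint, ready for its nuts: thread the parts down over the two studs of the brass boiler flange, each lying flat on the one below, in this order: the new white gasket against the brass, then the thick black insulating spacer, then the new red gasket, and last the steel group body, standing upright. Leave the torn grey-green old gasket where it lies and knock nothing over.

Things in the scene. Friction and masses are not known exactly. Their poses are not given: they have to be found in the camera images.
- flange_stand: The target: a brass oval boiler flange, 102 mm long (x) and 52 mm wide (y), on a dark cast foot 100 mm across that is fixed to the counter. Origin: centre of the foot's underside on the counter, z up; the flange's flat top is 36 mm above it. Two upright steel studs, 7 mm thick with rounded tips, stand on the flange at x = +38 and x = -38 mm of its own frame (y = 0) and end 78 mm above the counter.
- gasket_white: The new white gasket, 6 mm thick, rigid, 35 g. Flat oval two-bolt flange outline, 104 mm long (its own x) and 56 mm wide (its own y) across the middle, with a 34 mm bore in the centre and a 13 mm hole at x = +38 and x = -38 mm; both ends are alike. Starts lying flat and loose on the counter, any yaw. Origin: centre of the underside, z up.
- spacer_black: The black insulating spacer, 12 mm thick, 70 g. Flat oval two-bolt flange outline, 104 mm long (its own x) and 56 mm wide (its own y) across the middle, with a 34 mm bore in the centre and a 13 mm hole at x = +38 and x = -38 mm; both ends are alike. Starts lying flat and loose on the counter, any yaw. Origin: centre of the underside, z up.
- gasket_red: The new red gasket, 6 mm thick, rigid, 35 g. Flat oval two-bolt flange outline, 104 mm long (its own x) and 56 mm wide (its own y) across the middle, with a 34 mm bore in the centre and a 13 mm hole at x = +38 and x = -38 mm; both ends are alike. Starts lying flat and loose on the counter, any yaw. Origin: centre of the underside, z up.
- group_body: Steel group body, 0.38 kg, 57 mm tall, standing on an oval flange 104 mm (own x) by 56 mm (own y) and 9 mm thick, 13 mm holes at x = +38 and -38 mm. Above it a barrel 40 mm across, 15 to 46 mm above the underside: grip it across own y, clear of the studs. Brass hexagon on top. Both ends alike. Starts upright, any yaw. Origin: centre of the underside, z up.
- old_gasket: The old gasket, grey-green, 5 mm thick, the same outline but with the end at its +x torn off (one bolt hole left, at x = -38 mm). Stays where it lies, loose. Origin: on the underside where the bore's centre is.
- milk_jug: Steel milk jug, 69 x 97 x 96 mm, loose, a bystander. Origin: centre of the underside.
- tamper: Coffee tamper with a dark wooden grip, 58 mm across, 84 mm tall, standing loose, a bystander. Origin: centre of the underside.
- cinnamon_shaker: Glass shaker with a grey top, 44 mm across, 90 mm tall, loose, a bystander. Origin: centre of the underside.

How it is judged:
By the outcome, as a careful person would: the job done as asked, in the order asked, and still so for the second after the job is handed in, with the robot touching nothing.
It also fails if it takes over 122 s, if anything falls off the work surface, if the arm or the gripper's body presses on something with over 40 N, if the wrist force passes 120 N, or if a joint passes its speed limit or range.

## Working session

There is one attempt and no reset: what is moved stays moved. The work goes in short steps, Python scripts to look and compute and a tool call to move; the robot and the scene stay as the last step left them, time stands still between calls to the robot, and variables do not carry over. Pictures are saved under pics/ and viewed, at most 14 in all, crops included, and the job is handed in when it is done.

Besides the shell and the picture viewer there is one more tool, called after "Request:" as a command line: name --argument value ..., lists and objects as JSON in quotes. send_rows: Moves the arm, as the interface text tells. Its arguments: {"type":"object","properties":{"rows":{"type":"string"},"grip_force":{"type":"number"}},"required":["rows"]}

```bash
mkdir -p pics; cat > h.py <<'E'
import numpy as np, cv2
from scipy.spatial.transform import Rotation as R
from plant import ctrl
N=['flange_stand','gasket_white','spacer_black','gasket_red','group_body','old_gasket','milk_jug','tamper','cinnamon_shaker']
def save(p,n): cv2.imwrite('pics/'+n+'.png',p['color'][:,:,::-1])
def toworld(p,c):
    E=np.array(p['extrinsics']); return E[:3,:3].T@(np.array(c)-E[:3,3])
def proj(p,X):
    E=np.array(p['extrinsics']); c=np.atleast_2d(X)@E[:3,:3].T+E[:3,3]
    return np.c_[p['fx']*c[:,0]/c[:,2]+p['cx'],p['fy']*c[:,1]/c[:,2]+p['cy']]
def unproj(p,uv,z):
    E=np.array(p['extrinsics']); uv=np.atleast_2d(uv)
    d=np.c_[(uv[:,0]-p['cx'])/p['fx'],(uv[:,1]-p['cy'])/p['fy'],np.ones(len(uv))]@E[:3,:3]
    o=-E[:3,:3].T@E[:3,3]; return o+d*((z-o[2])/d[:,2])[:,None]
E
python3 - <<'E'
from h import *
for c in ['scene','side','wrist']:
    p=ctrl.read_camera(c); save(p,c+'0')
    print(c,np.round(np.array(p['extrinsics']),3).tolist(),p['fx'])
    for n in N:
        print(n,[(round(d['p'],2),np.round(toworld(p,d['position']),3).tolist()) for d in ctrl.look_for(p,n)[:2]])
s=ctrl.get_state();print({k:np.round(v,3).tolist() for k,v in s.items()},ctrl.nose_length)
E
```

```text
scene [[-0.803, -0.596, 0.013, 0.429], [-0.287, 0.367, -0.885, 0.218], [0.523, -0.714, -0.465, 0.732], [0.0, 0.0, 0.0, 1.0]] 415.4371259025817
flange_stand [(0.75, [0.447, 0.029, 0.019])]
gasket_white [(0.56, [0.439, 0.161, 0.006])]
spacer_black [(0.91, [0.448, 0.312, 0.011]), (0.45, [0.438, -0.137, 0.008])]
gasket_red [(0.71, [0.595, 0.312, 0.016]), (0.56, [0.47, -0.286, 0.009])]
group_body [(0.73, [0.596, 0.316, 0.016])]
old_gasket [(0.78, [0.436, -0.14, 0.005])]
milk_jug []
tamper [(0.7, [0.634, -0.299, 0.017]), (0.3, [0.596, 0.314, 0.016])]
cinnamon_shaker [(0.58, [0.605, 0.154, 0.046])]
side [[0.997, -0.079, 0.014, -0.528], [-0.039, -0.631, -0.775, 0.016], [0.07, 0.772, -0.632, 1.237], [0.0, 0.0, 0.0, 1.0]] 462.24258581901415
flange_stand [(0.87, [0.465, -0.012, 0.011]), (0.26, [0.627, -0.049, 0.071])]
gasket_white [(0.51, [0.434, 0.152, 0.006])]
spacer_black [(0.65, [0.454, 0.293, 0.013]), (0.18, [0.472, -0.295, 0.003])]
gasket_red [(0.6, [0.47, -0.295, 0.005])]
group_body [(0.79, [0.602, 0.286, 0.014])]
old_gasket [(0.86, [0.438, -0.147, 0.002])]
milk_jug [(0.76, [0.625, -0.053, 0.07])]
tamper [(0.57, [0.64, -0.324, 0.02])]
cinnamon_shaker [(0.6, [0.609, 0.126, 0.064])]
wrist [[0.303, -0.953, 0.002, -0.677], [-0.915, -0.291, 0.278, -0.036], [-0.265, -0.086, -0.961, 0.376], [0.0, 0.0, 0.0, 1.0]] 346.6209649767879
flange_stand []
gasket_white []
spacer_black []
gasket_red []
group_body []
old_gasket []
milk_jug []
tamper []
cinnamon_shaker []
{'time': 1.5, 'qpos': [-1.412, 0.286, 1.577, -0.0, 1.279, -0.15], 'dq': [0.001, -0.001, -0.001, 0.002, -0.0, 0.001], 'joint_efforts': [0.0, -40.595, -29.293, -0.0, 0.001, 0.0], 'eef_pos': [0.205, -0.643, 0.228], 'tcp_rot': [0.988, 0.154, -0.0, 0.0], 'contact_force': [0.766, 0.285, -0.716], 'wrist_torque': [-0.006, -0.027, -0.03], 'finger_force': 0.0, 'opening': 1.0} 0.022
```

View pics/scene0.png

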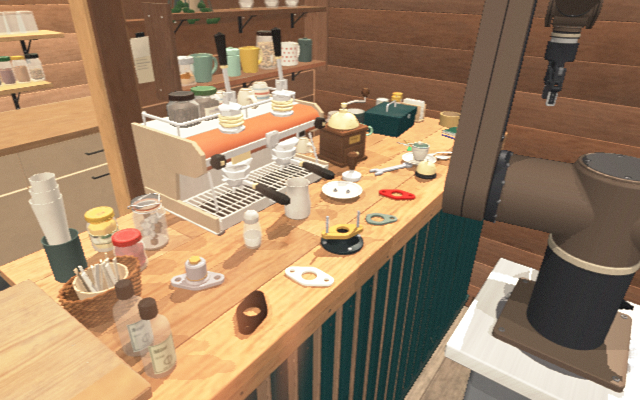

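View pics/side0.png

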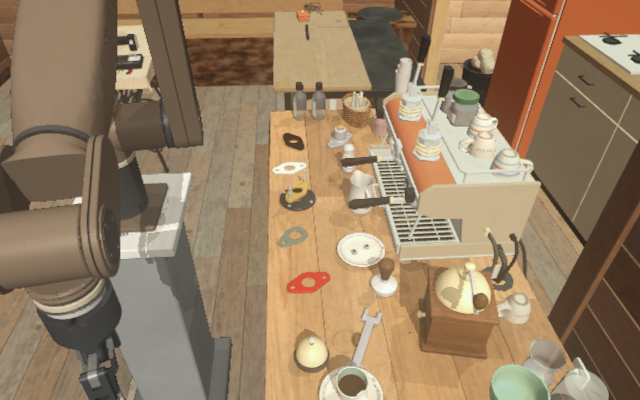

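```bash
cat >> h.py <<'E'
def tool():
    s=ctrl.get_state(); return np.array(s['eef_pos']),R.from_quat(s['tcp_rot']),s
def plan(x,y,z,yawdeg,half=True):
    """row: turn about tool z (deg) and shift (mm) to bring TCP to x,y,z pointing down with tool x at yaw"""
    p,r,s=tool(); q=R.from_matrix(np.array([[1,0,0],[0,-1,0],[0,0,-1.]])) 
    best=None
    for k in ([0,180] if half else [0]):
        g=R.from_euler('z',yawdeg+k,degrees=True)*q
        v=(r.inv()*g).as_rotvec(degrees=True)
        if best is None or np.linalg.norm(v)<np.linalg.norm(best): best=v
    sh=r.inv().apply(np.array([x,y,z])-p)*1000
    print('row',np.round(best,2),np.round(sh,1),'q6',np.round(s['qpos'][5],2),'now',np.round(p,4),'f',np.round(s['contact_force'],1))
E
python3 - <<'E'
from h import *
p,r,s=tool()
c=ctrl.read_camera('wrist');E=np.array(c['extrinsics'])
print('cam in tool',r.inv().apply(-E[:3,:3].T@E[:3,3]-p), (r.inv().as_matrix()@E[:3,:3].T).round(3).tolist())
plan(0.41,-0.29,0.23,0)
E
```

```text
cam in tool [ 0.069525    0.00124632 -0.14422558] [[-0.0, -0.961, -0.278], [1.0, -0.001, 0.002], [-0.002, -0.278, 0.961]]
row [ 0.    0.   17.69] [ 302.4 -274.1   -1.6] q6 -0.15 now [ 0.2052 -0.6431  0.2284] f [-0.4 -1.1  0.4]
```

```bash
python3 -c "
from h import *
plan(0.5,-0.18,0.24,0)"
```

```text
row [ 0.    0.   17.69] [ 421.6 -351.5  -11.6] q6 -0.15 now [ 0.2052 -0.6431  0.2284] f [-0.4 -1.1  0.4]
```

Request:
send_rows --rows "0 0 18 422 -352 -12 1;0 0 18 422 -352 -12 1;0 0 18 422 -352 -12 1;0 0 18 422 -352 -12 1;0 0 18 422 -352 -12 1;0 0 18 422 -352 -12 1;0 0 18 422 -352 -12 1;0 0 18 422 -352 -12 1"

```text
time: 2.55
eef_pos: [0.4744, -0.2195, 0.2398]
tcp_rot: [1.0, -0.003, 0.0, 0.0]
contact_force: [0.1, -0.7, -0.5]
opening: 1.005
finger_force: 0.0
```

```bash
python3 -c "
from h import *
c=ctrl.read_camera('wrist');save(c,'w1')
for n in N[:6]: print(n,[(round(d['p'],2),np.round(toworld(c,d['position']),3).tolist()) for d in ctrl.look_for(c,n)[:2]])
plan(0.5,0.2,0.24,0)"
```

```text
flange_stand [(0.84, [0.471, -0.002, 0.03])]
gasket_white [(0.69, [0.419, 0.141, 0.006])]
spacer_black []
gasket_red [(0.58, [0.474, -0.293, 0.003])]
group_body []
old_gasket [(0.81, [0.44, -0.146, 0.007])]
row [ 0.01  0.01 -0.4 ] [  24.  -422.6   -0.8] q6 0.94 now [ 0.473  -0.2225  0.2393] f [-0.2 -0.3  0.6]
```

Request:
send_rows --rows "0 0 0 24 -400 0 1;0 0 0 24 -400 0 1;0 0 0 24 -400 0 1;0 0 0 24 -400 0 1;0 0 0 24 -400 0 1;0 0 0 24 -400 0 1;0 0 0 24 -400 0 1;0 0 0 24 -400 0 1"

```text
time: 3.9
eef_pos: [0.5, 0.1785, 0.2392]
tcp_rot: [1.0, -0.002, -0.0, 0.0]
contact_force: [0.4, -0.9, 0.7]
opening: 1.0
finger_force: 0.0
```

```bash
cat >> h.py <<'E'
def keep(c,n):
    import pickle; pickle.dump({k:c[k] for k in ['color','fx','fy','cx','cy','extrinsics']},open('pics/'+n+'.pkl','wb')); save(c,n)
def load(n):
    import pickle; return pickle.load(open('pics/'+n+'.pkl','rb'))
E
python3 -c "
from h import *
c=ctrl.read_camera('wrist');keep(c,'w2')
for n in N[:6]: print(n,[(round(d['p'],2),np.round(toworld(c,d['position']),3).tolist()) for d in ctrl.look_for(c,n)[:2]])
print(ctrl.get_state()['eef_pos'])"
```

```text
flange_stand [(0.55, [0.465, 0.011, 0.027])]
gasket_white [(0.56, [0.439, 0.16, 0.002]), (0.42, [0.458, 0.305, 0.012])]
spacer_black [(0.65, [0.455, 0.306, 0.01])]
gasket_red []
group_body []
old_gasket [(0.75, [0.441, -0.145, 0.008])]
[0.49993222 0.17728241 0.23939126]
```

View pics/w2.png

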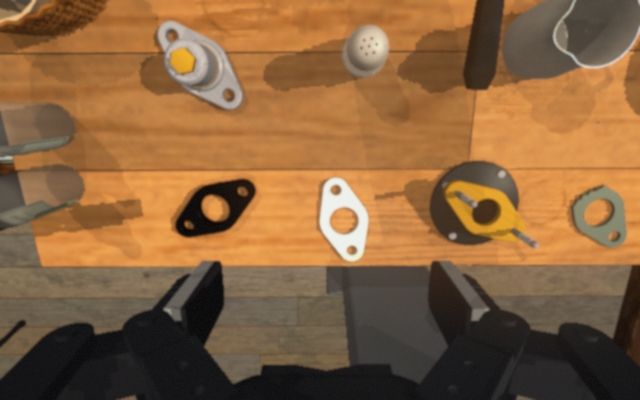

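View pics/w1.png

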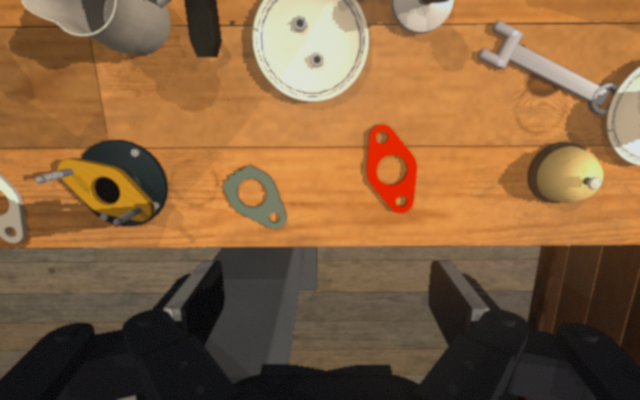

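```bash
cat >> h.py <<'E'
def seg(c,lo,hi,win,z,name=''):
    """largest blob in HSV range inside window (u0,v0,u1,v1): outline (holes filled) centroid & yaw at height z"""
    hsv=cv2.cvtColor(c['color'],cv2.COLOR_RGB2HSV); m=cv2.inRange(hsv,lo,hi)
    k=np.zeros_like(m); k[win[1]:win[3],win[0]:win[2]]=255; m&=k
    cs,_=cv2.findContours(m,cv2.RETR_EXTERNAL,cv2.CHAIN_APPROX_NONE); ct=max(cs,key=cv2.contourArea)
    f=np.zeros_like(m); cv2.drawContours(f,[ct],-1,255,-1)
    v,u=np.nonzero(f); P=unproj(c,np.c_[u,v].astype(float),z)[:,:2]
    mu=P.mean(0); w,V=np.linalg.eigh(np.cov((P-mu).T)); a=V[:,1]
    L=(P-mu)@a; W=(P-mu)@V[:,0]; yaw=np.degrees(np.arctan2(a[1],a[0]))%180
    mid=(np.array([L.max()+L.min()])/2)*1000
    print(name,'c',mu.round(4),'yaw',yaw.round(1),'len',np.ptp(L).round(4),'wid',np.ptp(W).round(4),'mid',mid.round(1))
    return mu,yaw
E
python3 - <<'E'
from h import *
c=load('w2')
w=seg(c,(0,0,190),(179,70,255),(300,165,390,270),.006,'white')
b=seg(c,(0,0,0),(179,255,60),(160,170,265,245),.012,'black')
g=seg(c,(0,0,100),(179,60,255),(150,15,250,120),.009,'body')
f=seg(c,(18,120,80),(35,255,255),(430,150,550,260),.036,'brass')
img=cv2.imread('pics/w1.png')
E1=ctrl  # w1 has no extrinsics kept
# holes
for n,uv,z in [('white',[(336,189),(351,252),(344,220)],.006),('black',[(245,191),(188,225),(215,208)],.012),('body',[(171,33),(228,95)],.009),('brassbore',[(487,210)],.036)]:
    P=unproj(c,np.array(uv,float),z)[:,:2]; print(n,P.round(4).tolist(), np.linalg.norm(P[0]-P[1]).round(4) if len(P)>1 else '', ((P[0]+P[1])/2).round(4) if len(P)>1 else '')
im=cv2.resize(c['color'][150:260,420:550,::-1],None,fx=6,fy=5.4,interpolation=cv2.INTER_CUBIC)
cv2.imwrite('pics/st.png',cv2.resize(c['color'][150:260,420:550,::-1],None,fx=5,fy=5,interpolation=cv2.INTER_CUBIC))
E
```

```text
white c [0.4424 0.1567] yaw 14.5 len 0.1035 wid 0.056 mid [1.3]
black c [0.4589 0.3012] yaw 121.9 len 0.1026 wid 0.0525 mid [0.6]
body c [0.6076 0.3032] yaw 44.9 len 0.1029 wid 0.056 mid [1.3]
brass c [0.462  0.0114] yaw 57.1 len 0.1007 wid 0.0525 mid [-1.5]
white [[0.4783, 0.1651], [0.4017, 0.1472], [0.4416, 0.1558]] 0.0787 [0.44   0.1562]
black [[0.478, 0.2657], [0.4387, 0.3331], [0.4587, 0.3006]] 0.078 [0.4584 0.2994]
body [[0.6376, 0.3279], [0.5792, 0.2768]] 0.0776 [0.6084 0.3023]
brassbore [[0.462, 0.0075]]
```

View pics/st.png

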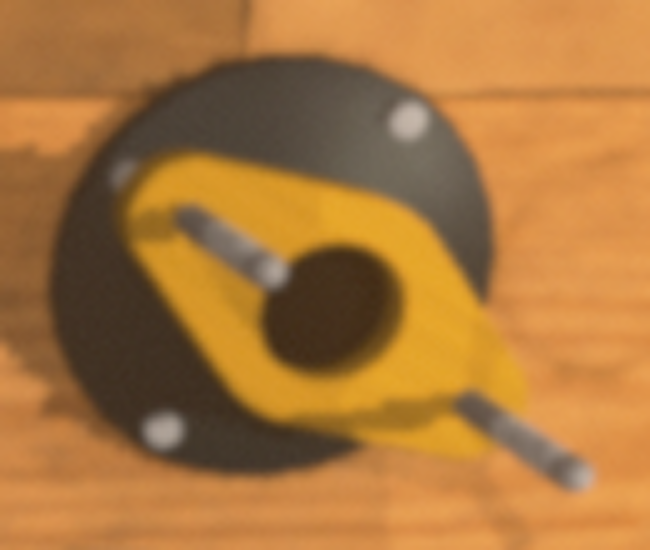

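```bash
python3 - <<'E'
from h import *
c=load('w2')
for uv,z in [([(457.2,193),(512.6,230.2)],.036),([(475,204.4),(536,245)],.077),([(486.5,212)],.036)]:
    P=unproj(c,np.array(uv,float),z)[:,:2]; m=P.mean(0); d=P[0]-P[-1]; print(P.round(4).tolist(),m.round(4),np.linalg.norm(d).round(4),np.degrees(np.arctan2(d[1],d[0])).round(1))
plan(.442,.1565,.06,14)
plan(.442,.1565,.06,14-180)
E
```

```text
[[0.4806, 0.0407], [0.4393, -0.0227]] [0.4599 0.009 ] 0.0756 56.9
[[0.4802, 0.0392], [0.4395, -0.0236]] [0.4599 0.0078] 0.0749 57.1
[[0.4598, 0.0078]] [0.4598 0.0078] 0.0 0.0
row [ 1.000e-02 -0.000e+00 -1.443e+01] [-57.8  21.2 179.4] q6 1.73 now [0.4999 0.1773 0.2394] f [-0.6 -0.1 -0.2]
row [ 1.000e-02 -0.000e+00 -1.443e+01] [-57.8  21.2 179.4] q6 1.73 now [0.4999 0.1773 0.2394] f [-0.6 -0.1 -0.2]
```

Request:
send_rows --rows "0 0 -14.4 -58 21 100 1;0 0 -14.4 -58 21 140 0.5;0 0 -14.4 -58 21 180 0.5;0 0 -14.4 -58 21 190 0.5;0 0 -14.4 -58 21 190 0.5;0 0 -14.4 -58 21 190 0.5"

```text
time: 5.0
eef_pos: [0.4446, 0.1582, 0.0522]
tcp_rot: [0.992, 0.123, 0.003, -0.0]
contact_force: [0.5, -0.2, 1.0]
opening: 0.749
finger_force: 0.0
```

```bash
python3 -c "
from h import *
c=ctrl.read_camera('wrist');keep(c,'w3')
plan(.442,.1565,.03,14.4);print(ctrl.nose_length)"
```

```text
row [ 0.04 -0.33 -0.31] [-3.   1.  22.2] q6 1.45 now [0.4445 0.1582 0.0522] f [-0.2  0.4 -0.2]
0.022
```

View pics/w3.png

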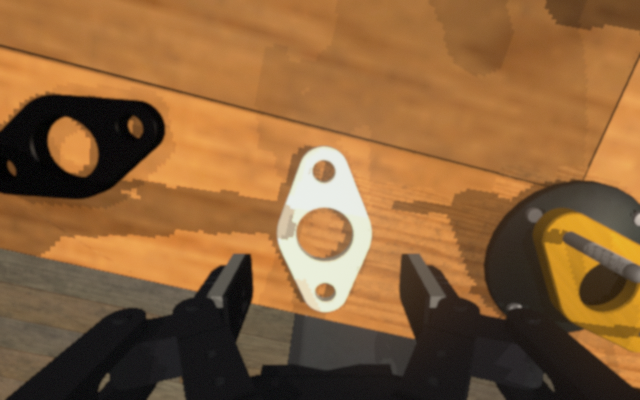

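Request:
send_rows --rows "0 0 0 -3 1 22 0.5;0 0 0 -3 1 25 0.5;0 0 0 -3 1 25 0.5"

```text
time: 5.42
eef_pos: [0.4399, 0.1563, 0.0255]
tcp_rot: [0.992, 0.123, 0.001, -0.0]
contact_force: [0.5, -0.0, 0.3]
opening: 0.748
finger_force: 0.0
```

```bash
python3 -c "
from h import *
c=ctrl.read_camera('wrist');keep(c,'w4')
seg(c,(0,0,190),(179,70,255),(200,100,440,330),.006,'white')
plan(.442,.1565,.03,14.4)"
```

```text
white c [0.4452 0.1555] yaw 14.4 len 0.1016 wid 0.0533 mid [3.2]
row [ 0.01 -0.13 -0.3 ] [ 1.9  0.3 -4.4] q6 1.45 now [0.4401 0.1564 0.0256] f [-0.4  0.3  0.3]
```

View pics/w4.png

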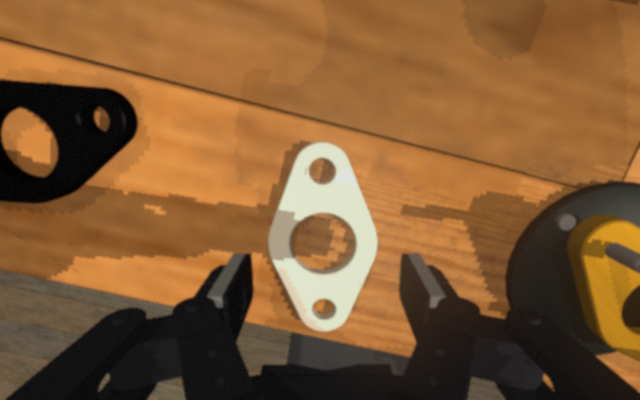

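Request:
send_rows --rows "0 0 0 1.7 0.5 4.5 0.5;0 0 0 1.7 0.5 4.5 0.5"

```text
time: 5.72
eef_pos: [0.4409, 0.1561, 0.0199]
tcp_rot: [0.992, 0.123, 0.0, -0.0]
contact_force: [0.8, 0.8, 0.4]
opening: 0.749
finger_force: 0.0
```

Request:
send_rows --rows "0 0 0 0 0 3 0.5;0 0 0 0 0 3 0.5"

```text
time: 5.98
eef_pos: [0.4404, 0.156, 0.0166]
tcp_rot: [0.992, 0.123, -0.0, -0.0]
contact_force: [0.1, -0.0, -0.4]
opening: 0.75
finger_force: 0.0
```

Request:
send_rows --rows "0 0 0 1 0 -2 0.3;0 0 0 1 0 -2 0.2;0 0 0 1 0 -2 0.2;0 0 0 1 0 -2 0.2" --grip_force 20

```text
time: 6.48
eef_pos: [0.4417, 0.1563, 0.0188]
tcp_rot: [0.992, 0.123, -0.0, 0.0]
contact_force: [-0.4, 0.2, -0.6]
opening: 0.597
finger_force: 0.0
```

Request:
send_rows --rows "0 0 0 0 0 1.5 0.2"

```text
time: 6.6
eef_pos: [0.4418, 0.1563, 0.0174]
tcp_rot: [0.992, 0.123, 0.0, -0.0]
contact_force: [-0.6, 0.1, -0.3]
opening: 0.601
finger_force: 0.0
```

```bash
python3 -c "
from h import *
c=ctrl.read_camera('wrist');keep(c,'w5')
print(ctrl.get_state()['contact_force'],ctrl.nose_length)"
```

```text
[ 0.17569686  0.84912154 -0.55527201] 0.022
```

View pics/w5.png

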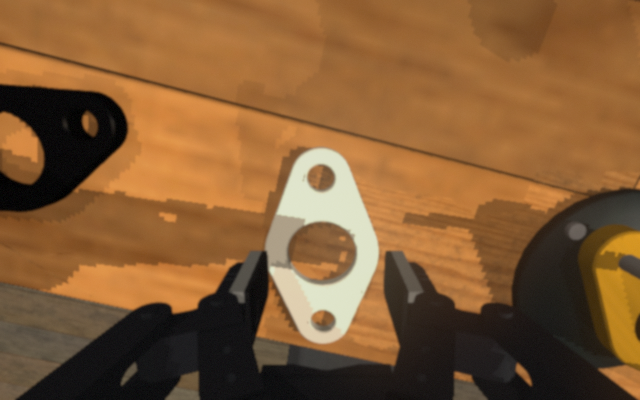

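```bash
python3 -c "
from h import *
c=ctrl.read_camera('scene');keep(c,'s1')
p,r,s=tool()
X=np.array([p+r.apply([0.011*a,.0255*b,0.022]) for a in(-1,1) for b in (-1,1)]+[p+r.apply([0,0,.0]),p+r.apply([0,0,-.054]),[.4418,.156,0.]])
uv=proj(c,X);print(uv.round(1).tolist())
u0,v0=uv[4].round().astype(int)-[50,40]
im=cv2.resize(c['color'][v0:v0+70,u0:u0+100,::-1],None,fx=8,fy=8,interpolation=cv2.INTER_CUBIC)
for q in uv: cv2.circle(im,tuple(int(t) for t in ((q-[u0,v0]+.5)*8)),4,(255,0,255),-1)
cv2.imwrite('pics/s1c.png',im)"
```

```text
[[309.6, 286.9], [319.4, 272.5], [299.6, 284.1], [309.8, 270.0], [309.7, 269.5], [309.8, 247.3], [309.7, 276.2]]
```

View pics/s1c.png

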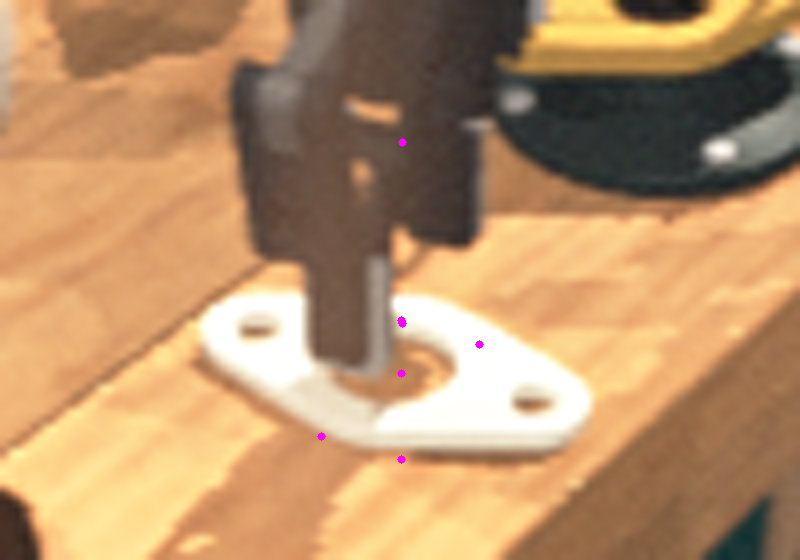

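Request:
send_rows --rows "0 0 0 0 0 0 0.55;0 0 0 0 0 5 0.55;0 0 0 0 0 9 0.55;0 0 0 0 0 9 0.55"

```text
time: 7.2
eef_pos: [0.4412, 0.1562, 0.0077]
tcp_rot: [0.992, 0.123, -0.001, -0.0]
contact_force: [0.3, -0.8, -0.1]
opening: 0.776
finger_force: 0.0
```

Request:
send_rows --rows "0 0 0 0 0 3 0.55;0 0 0 0 0 3 0.55"

```text
time: 7.45
eef_pos: [0.4415, 0.1563, 0.0051]
tcp_rot: [0.992, 0.123, -0.0, -0.0]
contact_force: [-0.0, 0.4, 0.1]
opening: 0.774
finger_force: 0.0
```

Request:
send_rows --rows "0 0 0 0 0 3 0.55;0 0 0 0 0 3 0.55"

```text
time: 7.7
eef_pos: [0.4415, 0.1563, 0.0021]
tcp_rot: [0.992, 0.123, -0.0, -0.0]
contact_force: [-0.6, -0.0, -0.9]
opening: 0.775
finger_force: 0.0
```

Request:
send_rows --rows "0 0 0 0 0 0 0.22;0 0 0 0 0 0 0.22;0 0 0 0 0 0 0.22"

```text
time: 8.07
eef_pos: [0.4417, 0.1563, 0.0024]
tcp_rot: [0.992, 0.123, 0.0, -0.0]
contact_force: [-0.4, -1.0, 0.1]
opening: 0.609
finger_force: 0.0
```

```bash
python3 -c "
from h import *
c=ctrl.read_camera('scene');w=ctrl.read_camera('wrist');keep(w,'w6')
im=cv2.resize(c['color'][225:300,255:355,::-1],None,fx=8,fy=8,interpolation=cv2.INTER_CUBIC)
im2=cv2.resize(w['color'][200:400,170:470,::-1],None,fx=2,fy=1)
cv2.imwrite('pics/s2c.png',im)"
```

```text
(no output)
```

View pics/s2c.png

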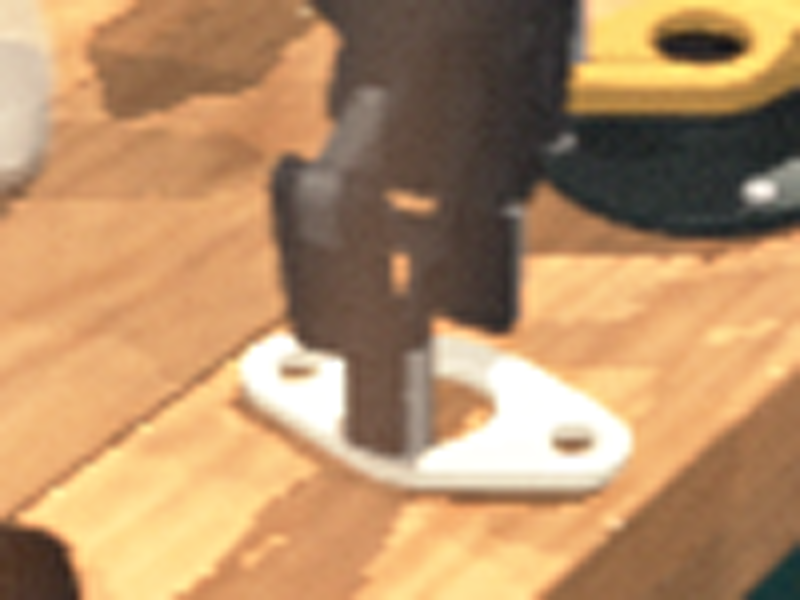

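Request:
send_rows --rows "0 0 0 0 0 0 0.5;0 0 0 0 0 0 0.5;0 0 0 0 0 4 0.5;0 0 0 0 0 6 0.5;0 0 0 0 0 6 0.5"

```text
time: 8.8
eef_pos: [0.4414, 0.1563, -0.004]
tcp_rot: [0.992, 0.123, -0.0, -0.0]
contact_force: [-1.2, -1.2, 0.5]
opening: 0.752
finger_force: 0.0
```

Request:
send_rows --rows "0 0 0 0 0 0 0.2;0 0 0 0 0 0 0.2;0 0 0 0 0 0 0.2"

```text
time: 9.18
eef_pos: [0.4419, 0.1563, -0.0035]
tcp_rot: [0.992, 0.123, 0.0, -0.0]
contact_force: [0.3, 0.0, 0.9]
opening: 0.645
finger_force: 21.3
```

Request:
send_rows --rows "0 0 0 0 0 0 0;0 0 0 0 0 -20 0;0 0 0 0 0 -60 0;0 0 0 0 0 -110 0;0 0 0 0 0 -110 0" --grip_force 40

```text
time: 9.8
eef_pos: [0.4449, 0.1568, 0.1107]
tcp_rot: [0.992, 0.123, 0.005, -0.0]
contact_force: [0.3, -0.8, -1.3]
opening: 0.628
finger_force: 42.2
```

```bash
cat >> h.py <<'E'
def bore(c,guess,z,lo,hi,r=45):
    """centroid of hole enclosed by colour mask near guess pixel, in tool frame mm (top height z in tool frame)"""
E
python3 -c "
from h import *
c=ctrl.read_camera('wrist');keep(c,'w7')
p,r,s=tool();print(s['opening'],s['finger_force'])
a,b=seg(c,(0,0,140),(179,70,255),(200,100,440,350),p[2]-.002+.0045+.006,'white')
print((a-p[:2])*1000)
plan(.46,.0082,.11,57)"
```

```text
0.6308440687891167 42.24290728569031
white c [0.4499 0.1563] yaw 13.9 len 0.0917 wid 0.0541 mid [0.4]
[ 6.92559637 -0.18860259]
row [  0.13  -0.23 -42.9 ] [-19.6 148.   -1.9] q6 1.45 now [0.443  0.1565 0.1081] f [-0.2  0.5 -0.2]
```

View pics/w7.png

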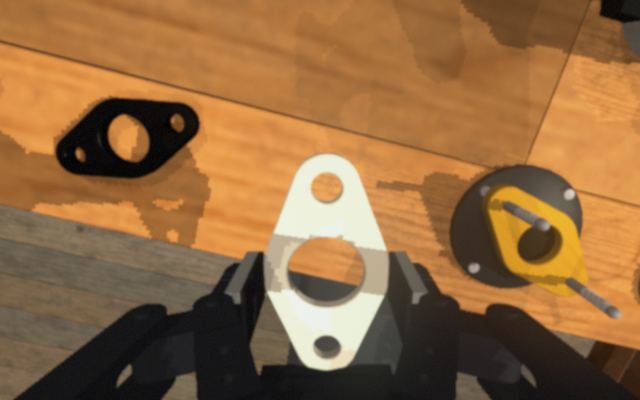

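```bash
cat >> h.py <<'E'
Tc=np.array([.0695,.0012,-.1442]); Rc=np.array([[0,-.961,-.278],[1,-.001,.002],[-.002,-.278,.961]])
def intool(c,uv,z):
    uv=np.atleast_2d(uv); d=np.c_[(uv[:,0]-c['cx'])/c['fx'],(uv[:,1]-c['cy'])/c['fy'],np.ones(len(uv))]@Rc.T
    return Tc+d*((z-Tc[2])/d[:,2])[:,None]
E
python3 -c "
from h import *
c=load('w7')
for z in np.arange(-.02,.005,.004):
    P=intool(c,[(326.5,186.5),(326.5,347),(326,268)],z)*1000; d=P[0]-P[1]; print(z.round(3),np.hypot(*d[:2]).round(1),((P[0]+P[1])/2).round(1)[:2],P[2].round(1)[:2],np.degrees(np.arctan2(d[1],d[0])).round(1))
"
```

```text
-0.02 69.7 [5.4 1.7] [7.3 1.5] -0.0
-0.016 72.0 [3.3 1.7] [5.3 1.5] -0.0
-0.012 74.2 [1.3 1.7] [3.3 1.5] -0.0
-0.008 76.5 [-0.8  1.7] [1.3 1.5] -0.0
-0.004 78.7 [-2.8  1.8] [-0.7  1.5] -0.0
0.0 81.0 [-4.9  1.8] [-2.7  1.5] -0.0
0.004 83.2 [-7.   1.8] [-4.7  1.6] -0.0
```

Request:
send_rows --rows "0 0 -10.7 -5 37 0 0;0 0 -21.5 -10 74 0 0;0 0 -32.2 -15 111 0 0;0 0 -42.9 -20 147 10 0;0 0 -42.9 -20 147 18 0;0 0 -42.9 -20 147 22 0;0 0 -42.9 -20 147 22 0;0 0 -42.9 -20 147 22 0"

```text
time: 10.85
eef_pos: [0.4581, 0.0097, 0.0844]
tcp_rot: [0.879, 0.478, 0.0, -0.0]
contact_force: [-0.4, -0.0, -0.8]
opening: 0.631
finger_force: 42.3
```

```bash
python3 -c "
from h import *
c=ctrl.read_camera('wrist');keep(c,'w8');s=ctrl.read_camera('scene');keep(s,'s8')
plan(.46,.0095,.085,57)
a=cv2.resize(c['color'][140:380,220:440,::-1],None,fx=2,fy=2,interpolation=cv2.INTER_CUBIC)
b=cv2.resize(s['color'][190:270,305:380,::-1],None,fx=4.5,fy=6,interpolation=cv2.INTER_CUBIC)[:480]
cv2.imwrite('pics/m8.png',np.hstack([a,b]))"
```

```text
row [ 0.03 -0.02  0.04] [ 1.   1.4 -0.3] q6 0.37 now [0.4583 0.0094 0.0847] f [ 0.5  0.4 -0.5]
```

View pics/m8.png

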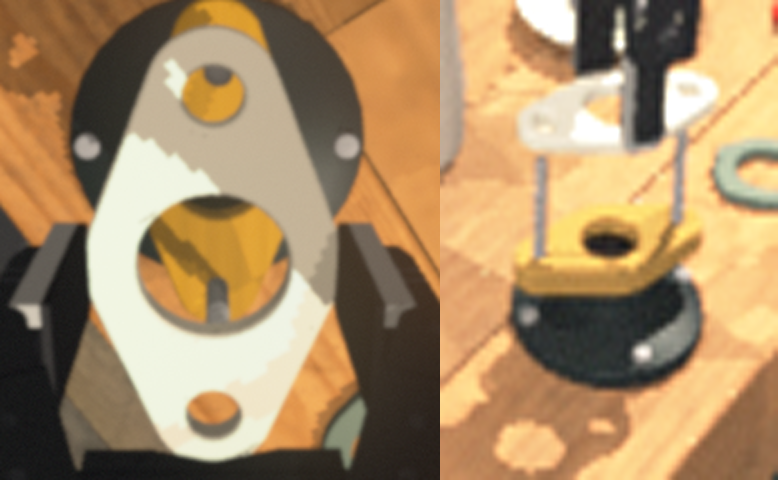

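```bash
python3 -c "
from h import *
c=load('w8')
print(intool(c,[(328.5,180.5)],.0067+.001)*1000)
P=intool(c,[(326.5,187.5),(327,346.5),(327,272)],-.0085)*1000;print(P)
q=c['color'][160:205,305:350]; print(cv2.cvtColor(q,cv2.COLOR_RGB2GRAY)[::3,23])
s=load('s8');p,r,_=tool()
# gasket hole & stud in scene
for X in ([.38,0,0],): pass
y=np.radians(57);d=np.array([np.cos(y),np.sin(y),0])*.038
for c0 in ([.46,.0082,0],[.46,.0098,0]):
    print([proj(s,np.array(c0)+k*d+[0,0,z]).round(1).tolist() for k in(1,-1) for z in(.036,.078)])
    print([(((proj(s,np.array(c0)+k*d+[0,0,z])-[305,190])*[4.5,6])).round(0).tolist() for k in(1,-1) for z in(.036,.078)])
"
```

```text
[[36.52049007  2.69400683  7.7       ]]
[[ 37.16513944   1.73586063  -8.5       ]
 [-38.35247215   1.97422957  -8.5       ]
 [ -0.3230725    1.95537125  -8.5       ]]
[182 181 181 180 136 102  98  93 152 164 166 166 167 163 140]
[[[327.5, 231.6]], [[328.0, 215.3]], [[358.1, 225.9]], [[359.2, 210.0]]]
[[[101.0, 249.0]], [[103.0, 152.0]], [[239.0, 215.0]], [[244.0, 120.0]]]
[[[327.1, 231.9]], [[327.5, 215.6]], [[357.7, 226.2]], [[358.8, 210.2]]]
[[[100.0, 251.0]], [[101.0, 154.0]], [[237.0, 217.0]], [[242.0, 121.0]]]
```

Request:
send_rows --rows "0 0 0 0 1 5 0;0 0 0 0 1 12 0;0 0 0 0 1 20 0;0 0 0 0 1 25 0;0 0 0 0 1 25 0"

```text
time: 11.58
eef_pos: [0.4584, 0.0084, 0.0586]
tcp_rot: [0.879, 0.477, -0.001, -0.0]
contact_force: [-0.7, 0.1, -1.0]
opening: 0.63
finger_force: 42.3
```

Request:
send_rows --rows "0 0 0 0 0 10 0;0 0 0 0 0 18 0;0 0 0 0 0 23 0;0 0 0 0 0 24 0;0 0 0 0 0 24 0"

```text
time: 12.2
eef_pos: [0.459, 0.0083, 0.0354]
tcp_rot: [0.879, 0.477, 0.0, 0.0]
contact_force: [-0.4, -0.1, -0.5]
opening: 0.632
finger_force: 42.3
```

Request:
send_rows --rows "0 0 0 0 0 0 0.5;0 0 0 0 0 0 0.6;0 0 0 0 0 -30 0.7;0 0 0 0 0 -85 0.8;0 0 0 0 0 -120 0.8;0 0 0 0 0 -120 0.8"

```text
time: 12.95
eef_pos: [0.4614, 0.0079, 0.1593]
tcp_rot: [0.879, 0.477, 0.003, 0.003]
contact_force: [-0.4, -0.1, 0.1]
opening: 0.899
finger_force: 0.0
```

```bash
python3 -c "
from h import *
c=ctrl.read_camera('wrist');keep(c,'w9')
p,r,s=tool()
b=seg(c,(0,0,190),(179,70,255),(150,50,500,390),.042,'white')
print(p,s['opening'])
plan(.459,.302,.1,121.7)"
```

```text
white c [0.4609 0.0093] yaw 57.2 len 0.1027 wid 0.0549 mid [-3.4]
[0.45985918 0.00815472 0.1568992 ] 0.9000547030091253
row [ 2.20e-01  4.00e-02 -6.47e+01] [ 245.9 -161.    56.7] q6 0.37 now [0.4599 0.0082 0.1569] f [ 0.1 -0.3 -1.2]
```

Request:
send_rows --rows "0 0 -10 42 -27 0 0.8;0 0 -20 84 -54 10 0.8;0 0 -30 126 -81 20 0.8;0 0 -40 168 -108 30 0.8;0 0 -50 210 -135 38 0.7;0 0 -60 246 -161 38 0.6;0 0 -64.7 246 -161 38 0.6;0 0 -64.7 246 -161 38 0.6"

```text
time: 14.0
eef_pos: [0.4565, 0.3023, 0.1151]
tcp_rot: [0.487, 0.873, -0.002, -0.001]
contact_force: [-0.1, 0.3, -0.1]
opening: 0.801
finger_force: 0.0
```

```bash
python3 -c "
from h import *
c=ctrl.read_camera('wrist');keep(c,'w10')
p,r,s=tool()
b=seg(c,(0,0,0),(179,255,60),(200,60,450,250),.012,'black')
print(p,s['opening'])
a=r.inv().apply(np.r_[b[0],.012]-p)*1000; print('in tool',a)
plan(b[0][0],b[0][1],.02,b[1])"
```

```text
black c [0.3606 0.3032] yaw 106.6 len 0.052 wid 0.0215 mid [-4.]
[0.45674576 0.30188082 0.11546873] 0.8026122362372452
in tool [ 51.46866451 -80.79555032 103.76902403]
row [-0.2  -0.   15.01] [ 51.5 -80.8  95.8] q6 -0.15 now [0.4567 0.3019 0.1155] f [ 1.3 -0.3  0.5]
```

View pics/w10.png

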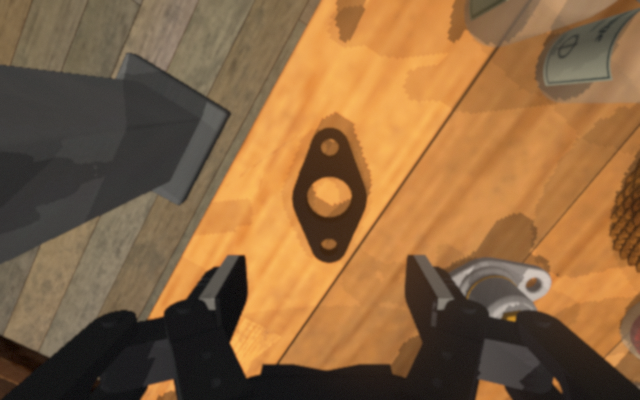

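```bash
python3 -c "
from h import *
c=load('w10')
P=intool(c,[(330,147),(328.5,243),(329.5,197)],.1035)*1000;d=P[0]-P[1];print(P.round(1),np.hypot(*d[:2]),np.degrees(np.arctan2(d[1],d[0])))"
```

```text
[[ 40.    4.7 103.5]
 [-33.3   3.7 103.5]
 [  3.3   4.4 103.5]] 73.35784172985444 0.7343834230539663
```

Request:
send_rows --rows "0 0 -0.7 3 2.5 50 0.6;0 0 -0.7 3 2.5 90 0.6;0 0 -0.7 3 2.5 110 0.6;0 0 -0.7 3 2.5 116 0.6;0 0 -0.7 3 2.5 117 0.6;0 0 -0.7 3 2.5 117 0.6"

```text
time: 14.8
eef_pos: [0.4594, 0.3064, 0.0015]
tcp_rot: [0.482, 0.876, 0.001, 0.001]
contact_force: [-0.1, 0.5, 0.6]
opening: 0.802
finger_force: 0.0
```

Request:
send_rows --rows "0 0 0 0 0 0 0;0 0 0 0 0 0 0;0 0 0 0 0 0 0;0 0 0 0 0 0 0;0 0 0 0 0 0 0"

```text
time: 15.42
eef_pos: [0.4597, 0.3067, 0.002]
tcp_rot: [0.482, 0.876, 0.001, 0.001]
contact_force: [0.1, -0.6, 6.2]
opening: 0.633
finger_force: 42.4
```

Request:
send_rows --rows "0 0 0 0 0 -20 0;0 0 0 0 0 -60 0;0 0 0 0 0 -100 0;0 0 0 0 0 -110 0;0 0 0 0 0 -110 0"

```text
time: 16.05
eef_pos: [0.4585, 0.3063, 0.1109]
tcp_rot: [0.482, 0.876, 0.001, 0.0]
contact_force: [0.3, -0.1, -0.8]
opening: 0.634
finger_force: 42.3
```

```bash
cat >> h.py <<'E'
def holes(c,win,lo=20,hi=9000,inv=True,thr=None,lohsv=None,hihsv=None):
    """ellipse centres of inner contours of colour mask in window"""
    hsv=cv2.cvtColor(c['color'],cv2.COLOR_RGB2HSV); m=cv2.inRange(hsv,lohsv,hihsv)
    k=np.zeros_like(m); k[win[1]:win[3],win[0]:win[2]]=255; m&=k
    cs,h=cv2.findContours(m,cv2.RETR_CCOMP,cv2.CHAIN_APPROX_NONE)
    o=[]
    for ct,hh in zip(cs,h[0]):
        A=cv2.contourArea(ct)
        if hh[3]>=0 and lo<A<hi:
            M=cv2.moments(ct); o.append((round(M['m10']/M['m00'],1),round(M['m01']/M['m00'],1),int(A)))
    return o
E
python3 -c "
from h import *
c=ctrl.read_camera('wrist');keep(c,'w11')
p,r,s=tool();print(p,s['opening'],s['finger_force'])
print(holes(c,(200,130,450,400),lohsv=(0,0,0),hihsv=(179,255,75)))
print('white',holes(load('w7'),(200,130,450,400),lohsv=(0,0,140),hihsv=(179,70,255)))
plan(.4595,.009,.11,57)"
```

```text
[0.45765025 0.30587685 0.10944058] 0.6341513708991401 42.34749734401703
[(325.6, 338.4, 236), (379.5, 338.7, 2528), (271.9, 338.9, 2583), (326.0, 264.0, 3847)]
white [(327.3, 346.1, 454), (326.1, 269.7, 4251), (326.3, 186.8, 784)]
row [-9.00e-02  4.00e-02  6.54e+01] [-251.7 -157.5   -0.4] q6 -0.16 now [0.4577 0.3059 0.1094] f [ 0.1  0.5 -0.5]
```

View pics/w11.png

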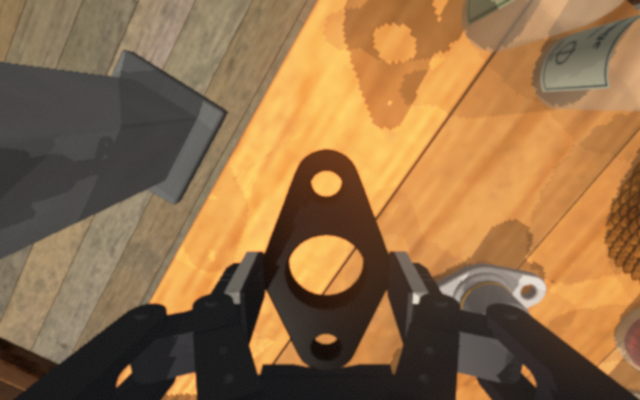

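```bash
cat >> h.py <<'E'
def tproj(c,X):
    q=(np.atleast_2d(X)-Tc)@Rc; return np.c_[c['fx']*q[:,0]/q[:,2]+c['cx'],c['fy']*q[:,1]/q[:,2]+c['cy']]
E
python3 -c "
from h import *
c=load('w11')
for off in (0,):
  for zb in (-.001,-.003,-.005):
    print(zb,[tproj(c,[[ (x+off)/1000,.0018,zb-t] for t in (0,.012)]).round(1).tolist() for x in (38,0,-38)])
    print('bore top rim +-17',tproj(c,[[.017,.0018,zb-.012],[-.017,.0018,zb-.012],[-.017,.0018,zb],[.052,.0018,zb-.012]]).round(1).tolist())
g=cv2.cvtColor(c['color'],cv2.COLOR_RGB2GRAY); print(g[140:372:2,326].tolist())
"
```

```text
-0.001 [[[326.6, 181.4], [326.7, 188.1]], [[326.6, 263.6], [326.7, 276.3]], [[326.5, 335.4], [326.6, 352.6]]]
bore top rim +-17 [[326.7, 238.5], [326.7, 311.7], [326.5, 296.9], [326.8, 152.0]]
-0.003 [[[326.6, 182.5], [326.8, 189.3]], [[326.6, 265.6], [326.7, 278.6]], [[326.5, 338.1], [326.6, 355.7]]]
bore top rim +-17 [[326.7, 240.3], [326.7, 314.4], [326.6, 299.2], [326.8, 152.7]]
-0.005 [[[326.7, 183.5], [326.8, 190.6]], [[326.6, 267.6], [326.7, 281.0]], [[326.6, 340.9], [326.7, 358.9]]]
bore top rim +-17 [[326.8, 242.3], [326.7, 317.2], [326.6, 301.6], [326.8, 153.5]]
[204, 204, 204, 204, 175, 85, 67, 66, 65, 65, 65, 65, 62, 62, 64, 111, 189, 200, 201, 201, 201, 200, 200, 198, 200, 200, 201, 196, 129, 53, 48, 48, 53, 53, 54, 53, 52, 54, 50, 52, 51, 51, 52, 49, 50, 52, 51, 96, 187, 200, 200, 202, 202, 202, 203, 203, 201, 197, 193, 190, 191, 191, 191, 191, 192, 194, 195, 197, 197, 198, 201, 201, 192, 161, 113, 122, 156, 130, 45, 30, 29, 29, 25, 29, 32, 41, 41, 44, 45, 43, 42, 43, 43, 43, 43, 43, 53, 125, 162, 161, 160, 150, 76, 18, 17, 13, 15, 13, 16, 17, 27, 38, 39, 40, 37, 32]
```

Request:
send_rows --rows "0 0 9.4 -36 -23 0 0;0 0 18.8 -72 -46 0 0;0 0 28 -108 -68 0 0;0 0 37.5 -144 -91 0 0;0 0 47 -180 -114 0 0;0 0 56 -216 -137 5 0;0 0 65.4 -252 -158.5 20 0;0 0 65.4 -252 -158.5 21 0"

```text
time: 17.1
eef_pos: [0.4574, 0.0068, 0.0863]
tcp_rot: [0.88, 0.475, -0.002, -0.002]
contact_force: [-0.1, 0.8, -1.3]
opening: 0.634
finger_force: 42.4
```

```bash
python3 -c "
from h import *
c=ctrl.read_camera('wrist');keep(c,'w12')
p,r,s=tool();print(p,s['opening'],s['finger_force'])
plan(.4587,.0083,.088,57)
g=cv2.cvtColor(c['color'],cv2.COLOR_RGB2GRAY)
for u in (322,326,330,334): print(u,g[164:204:2,u].tolist())
for v in (172,176,180,184): print(v,g[v,308:346:2].tolist())
dz=p[2]
for x in (38,): print(tproj(c,[[x/1000+a,b+.0018,dz-z] for a,b,z in((0,0,.078),(-.0035,0,.076),(0,0,.036),(0,-.0035,.07),(0,.0035,.07))]).round(1).tolist())
"
```

```text
[0.45772079 0.00790206 0.08683442] 0.6358620070572815 42.37153351306915
row [-0.29  0.1  -0.13] [ 0.9  0.6 -1.2] q6 0.37 now [0.4577 0.0079 0.0868] f [-0.7  0.4 -0.5]
322 [54, 55, 55, 64, 98, 157, 244, 248, 243, 249, 249, 244, 251, 252, 253, 251, 155, 53, 49, 49]
326 [57, 57, 56, 71, 110, 122, 226, 251, 253, 254, 253, 254, 254, 254, 254, 253, 199, 63, 49, 50]
330 [58, 57, 57, 66, 106, 185, 250, 254, 254, 254, 254, 254, 254, 254, 254, 251, 156, 55, 52, 51]
334 [58, 57, 58, 60, 144, 249, 254, 254, 254, 254, 254, 254, 254, 254, 251, 168, 59, 54, 54, 53]
172 [47, 50, 51, 51, 59, 89, 102, 98, 109, 110, 110, 106, 138, 144, 86, 60, 58, 59, 59]
176 [48, 51, 66, 135, 178, 196, 231, 244, 231, 226, 238, 250, 254, 254, 252, 219, 99, 59, 58]
180 [48, 80, 165, 189, 188, 187, 200, 243, 251, 253, 254, 254, 254, 254, 254, 254, 244, 116, 58]
184 [45, 76, 165, 188, 187, 189, 227, 249, 251, 253, 254, 254, 254, 254, 254, 254, 247, 124, 59]
[[326.5, 176.7], [326.5, 183.4], [326.2, 161.7], [319.0, 173.3], [333.9, 173.3]]
```

Request:
send_rows --rows "0 0 0 1 0 0 0;0 0 0 1 0 0 0;0 0 0 1 0 0 0;0 0 0 1 0 0 0"

```text
time: 17.65
eef_pos: [0.4603, 0.0098, 0.0895]
tcp_rot: [0.879, 0.478, 0.0, 0.0]
contact_force: [-0.4, 1.1, -0.4]
opening: 0.636
finger_force: 42.4
```

```bash
cat > stud.py <<'E'
from h import *
import sys
n=sys.argv[1]
c=ctrl.read_camera('wrist');keep(c,n)
p,r,s=tool();print(p,s['opening'],s['finger_force'])
plan(.4587,.0083,.088,57)
g=cv2.cvtColor(c['color'],cv2.COLOR_RGB2GRAY)
for u in (322,326,330,334): print(u,g[164:204:2,u].tolist())
for v in (172,176,180,184): print(v,g[v,308:346:2].tolist())
print(tproj(c,[[.038+a,b+.0018,p[2]-z] for a,b,z in((0,0,.078),(-.0035,0,.076),(0,-.0035,.07),(0,.0035,.07))]).round(1).tolist())
E
python3 stud.py w13
```

```text
[0.460259   0.00966582 0.08950932] 0.6320418377499584 42.37210035324097
row [ 0.02 -0.01  0.04] [-2.  -0.6  1.5] q6 0.38 now [0.4603 0.0097 0.0895] f [-0.8  0.  -0.8]
322 [51, 50, 50, 62, 103, 122, 122, 116, 116, 189, 248, 251, 251, 251, 253, 251, 154, 48, 45, 46]
326 [53, 52, 51, 68, 113, 123, 123, 119, 114, 170, 251, 254, 254, 254, 254, 253, 198, 59, 45, 46]
330 [54, 53, 52, 59, 94, 109, 111, 122, 191, 249, 254, 254, 254, 254, 254, 251, 156, 52, 48, 50]
334 [53, 54, 53, 53, 77, 143, 220, 251, 254, 254, 254, 254, 254, 254, 251, 169, 59, 50, 49, 49]
172 [46, 47, 47, 45, 52, 62, 83, 103, 113, 113, 106, 94, 94, 77, 60, 53, 54, 55, 55]
176 [46, 46, 64, 144, 181, 154, 116, 122, 124, 123, 119, 111, 145, 220, 248, 218, 97, 56, 53]
180 [45, 73, 167, 210, 243, 239, 165, 116, 114, 114, 120, 191, 250, 254, 254, 254, 243, 113, 54]
184 [43, 77, 180, 217, 237, 249, 250, 248, 247, 251, 253, 254, 254, 254, 254, 254, 248, 123, 53]
[[326.5, 175.6], [326.5, 182.1], [319.1, 172.2], [333.7, 172.2]]
```

Request:
send_rows --rows "0 0 0 -1.4 -0.8 0 0;0 0 0 -1.4 -0.8 8 0;0 0 0 -1.4 -0.8 16 0;0 0 0 -1.4 -0.8 24 0;0 0 0 -1.4 -0.8 24 0"

```text
time: 18.32
eef_pos: [0.4579, 0.0087, 0.0642]
tcp_rot: [0.879, 0.477, -0.001, -0.001]
contact_force: [-0.3, 0.5, -1.5]
opening: 0.632
finger_force: 42.4
```

Request:
send_rows --rows "0 0 0 0 0 10 0;0 0 0 0 0 18 0;0 0 0 0 0 22 0;0 0 0 0 0 22 0;0 0 0 0 0 22 0"

```text
time: 18.95
eef_pos: [0.4589, 0.0086, 0.044]
tcp_rot: [0.879, 0.477, -0.0, -0.0]
contact_force: [-2.2, 0.1, 5.6]
opening: 0.636
finger_force: 43.1
```

Request:
send_rows --rows "0 0 0 0 0 -1 0.5;0 0 0 0 0 -1 0.6;0 0 0 0 0 -1 0.6;0 0 0 0 0 -40 0.7;0 0 0 0 0 -90 0.7;0 0 0 0 0 -120 0.7;0 0 0 0 0 -120 0.7;0 0 0 0 0 -120 0.7"

```text
time: 19.95
eef_pos: [0.4579, 0.0087, 0.162]
tcp_rot: [0.879, 0.477, -0.001, -0.001]
contact_force: [-0.3, 0.3, -1.2]
opening: 0.848
finger_force: 0.0
```

```bash
python3 -c "
from h import *
c=ctrl.read_camera('wrist');keep(c,'w14')
p,r,s=tool()
print(p,s['opening'])
b=seg(c,(0,0,0),(179,255,75),(220,60,430,260),.054,'black on stack')
print(holes(c,(220,40,430,300),lohsv=(0,0,0),hihsv=(179,255,75)))
c1={**c,'color':cv2.imread('pics/w1.png')[:,:,::-1].copy()}
# red from w1: camera pose at TCP (.473,-.2225,.2393), yaw ~ -0.34
P=intool(c,[(381.3,137.5),(401,202),(391,169)],.2393-.006); r1=R.from_euler('z',-0.34,degrees=True)*R.from_matrix(np.diag([1,-1,-1.]))
W=r1.apply(P)+[.473,-.2225,.2393]; print(W.round(4),np.linalg.norm(W[0]-W[1]),np.degrees(np.arctan2(*(W[0]-W[1])[1::-1])))
plan(.474,-.292,.12,16)"
```

```text
[0.45751409 0.00881297 0.16139538] 0.8497638040343621
black on stack c [0.459  0.0176] yaw 65.4 len 0.1001 wid 0.0666 mid [-7.2]
[(326.3, 204.7, 642), (327.6, 147.9, 277)]
[[ 0.5073 -0.2842  0.006 ]
 [ 0.4351 -0.3093  0.006 ]
 [ 0.473  -0.2962  0.006 ]] 0.07640662216972728 19.136946168748494
row [-0.15  0.14 40.99] [-243.2  177.8   41.1] q6 0.37 now [0.4575 0.0088 0.1614] f [-0.1  0.3 -0.2]
```

```bash
python3 -c "
from h import *
plan(.473,-.295,.12,19)"
```

```text
row [-0.16  0.13 37.99] [-246.3  178.6   41.1] q6 0.37 now [0.4575 0.0088 0.1614] f [-0.1  0.3 -0.2]
```

Request:
send_rows --rows "0 0 7 -45 33 0 0.6;0 0 14 -90 66 10 0.6;0 0 21 -135 99 20 0.6;0 0 28 -180 132 30 0.6;0 0 38 -246 178 41 0.6;0 0 38 -246 178 41 0.6;0 0 38 -246 178 41 0.6;0 0 38 -246 178 41 0.6"

```text
time: 21.0
eef_pos: [0.4737, -0.2928, 0.1216]
tcp_rot: [0.986, 0.166, -0.001, -0.001]
contact_force: [0.1, 0.2, 0.1]
opening: 0.797
finger_force: 0.0
```

```bash
cat > red.py <<'E'
from h import *
import sys
c=ctrl.read_camera('wrist');keep(c,sys.argv[1])
p,r,s=tool();print(p,s['opening'],s['finger_force'],s['contact_force'])
hsv=cv2.cvtColor(c['color'],cv2.COLOR_RGB2HSV)
m=((hsv[...,0]<8)|(hsv[...,0]>172))&(hsv[...,1]>170)&(hsv[...,2]>90); m=m.astype(np.uint8)*255
cs,h=cv2.findContours(m,cv2.RETR_CCOMP,cv2.CHAIN_APPROX_NONE)
big=max(range(len(cs)),key=lambda i:cv2.contourArea(cs[i])); print('blob',cv2.boundingRect(cs[big]))
for i,ct in enumerate(cs):
    A=cv2.contourArea(ct)
    if h[0][i][3]==big and A>20:
        M=cv2.moments(ct); u=(M['m10']/M['m00'],M['m01']/M['m00']); print(np.round(u,1),A,(intool(c,[u],float(sys.argv[2])if len(sys.argv)>2 else p[2]-.006)*1000).round(1))
E
python3 red.py w15
```

```text
[ 0.47393628 -0.29280544  0.12199208] 0.8022849511751832 0.0 [-1.40612795  0.03728236 -0.07604106]
blob (291, 129, 71, 129)
[326.  241.1] 188.0 [[-36.9   1.9 116. ]]
[325.9 195.6] 1476.0 [[  1.    1.7 116. ]]
[326.  147.5] 251.0 [[ 38.1   1.8 116. ]]
```

Request:
send_rows --rows "0 0 0 0.7 0 50 0.6;0 0 0 0.7 0 95 0.6;0 0 0 0.7 0 115 0.6;0 0 0 0.7 0 123 0.6;0 0 0 0.7 0 125 0.6;0 0 0 0.7 0 125 0.6"

```text
time: 21.8
eef_pos: [0.4757, -0.2953, -0.0011]
tcp_rot: [0.986, 0.165, 0.001, 0.001]
contact_force: [0.7, 0.5, -0.0]
opening: 0.8
finger_force: 0.0
```

Request:
send_rows --rows "0 0 0 0 0 0 0;0 0 0 0 0 0 0;0 0 0 0 0 0 0;0 0 0 0 0 0 0"

```text
time: 22.3
eef_pos: [0.4776, -0.2976, 0.0015]
tcp_rot: [0.986, 0.165, 0.003, 0.004]
contact_force: [0.5, -3.2, 8.3]
opening: 0.505
finger_force: 8.6
```

Request:
send_rows --rows "0 0 0 0 0 0 0.6;0 0 0 0 0 0 0.6;0 0 0 0 0 -30 0.6;0 0 0 0 0 -80 0.6;0 0 0 0 0 -125 0.6;0 0 0 0 0 -125 0.6;0 0 0 0 0 -125 0.6;0 0 0 0 0 -125 0.6"

```text
time: 23.3
eef_pos: [0.4735, -0.2934, 0.1201]
tcp_rot: [0.986, 0.165, -0.001, -0.002]
contact_force: [-0.1, 0.1, -0.5]
opening: 0.799
finger_force: 0.0
```

```bash
python3 red.py w16
```

```text
[ 0.47361412 -0.29353707  0.12022251] 0.8012227703299579 0.0 [ 0.91289594 -0.76256331 -0.52010664]
blob (289, 128, 72, 129)
[325.7 240.6] 198.5 [[-35.7   1.6 114.2]]
[324.8 194.7] 1499.0 [[  2.2   0.9 114.2]]
[323.8 146.1] 255.5 [[ 39.4   0.2 114.2]]
```

Request:
send_rows --rows "0 0 -1 1.5 -0.8 50 0.5;0 0 -1 1.5 -0.8 95 0.45;0 0 -1 1.5 -0.8 115 0.45;0 0 -1 1.5 -0.8 121 0.45;0 0 -1 1.5 -0.8 124 0.45;0 0 -1 1.5 -0.8 125 0.45;0 0 -1 1.5 -0.8 125 0.45;0 0 -1 1.5 -0.8 125 0.45"

```text
time: 24.35
eef_pos: [0.4763, -0.2936, -0.0018]
tcp_rot: [0.985, 0.174, 0.0, 0.001]
contact_force: [0.4, 0.0, 0.2]
opening: 0.722
finger_force: 0.0
```

Request:
send_rows --rows "0 0 0 0 0 2.5 0.45;0 0 0 0 0 2.5 0.45;0 0 0 0 0 2.5 0.45"

```text
time: 24.72
eef_pos: [0.4758, -0.2932, -0.0053]
tcp_rot: [0.985, 0.174, -0.0, -0.0]
contact_force: [0.8, -0.2, 1.1]
opening: 0.723
finger_force: 0.0
```

Request:
send_rows --rows "0 0 0 0 0 2.5 0.2;0 0 0 0 0 2.5 0.2;0 0 0 0 0 2.5 0.2" --grip_force 20

```text
time: 25.1
eef_pos: [0.4761, -0.2934, -0.0059]
tcp_rot: [0.985, 0.174, -0.0, -0.0]
contact_force: [-4.0, 2.6, 10.7]
opening: 0.644
finger_force: 19.5
```

Request:
send_rows --rows "0 0 0 0 0 -1.5 0;0 0 0 0 0 -1.5 0;0 0 0 0 0 -20 0;0 0 0 0 0 -60 0;0 0 0 0 0 -110 0;0 0 0 0 0 -125 0;0 0 0 0 0 -125 0;0 0 0 0 0 -125 0" --grip_force 40

```text
time: 26.1
eef_pos: [0.4747, -0.2922, 0.1153]
tcp_rot: [0.985, 0.174, -0.001, -0.001]
contact_force: [-1.0, -0.5, -0.5]
opening: 0.641
finger_force: 42.3
```

```bash
python3 red.py w17 -.011; python3 -c "
from h import *
plan(.4588,.0086,.1,57)
for z in (-.014,-.011,-.008): print(tproj(load('w17'),[[x,.0018,z] for x in (.038,0,-.038)]).round(1).tolist())"
```

```text
[ 0.47459094 -0.29213263  0.11497382] 0.6351767221549991 42.32920289039612 [ 0.02224857  0.08089309 -0.66965764]
blob (263, 155, 128, 216)
[326.8 349.6] 451.5 [[-38.    1.9 -11. ]]
[326.  271.9] 4278.0 [[  1.    1.5 -11. ]]
[326.1 188.4] 844.0 [[ 37.4   1.5 -11. ]]
row [ -0.25   0.04 -37.01] [  88.  -288.    15.9] q6 0.49 now [ 0.4746 -0.2921  0.115 ] f [ 0.   0.1 -0.7]
[[326.8, 188.7], [326.7, 277.5], [326.6, 354.1]]
[[326.7, 186.9], [326.7, 274.1], [326.6, 349.5]]
[[326.7, 185.2], [326.6, 270.8], [326.6, 345.1]]
```

Request:
send_rows --rows "0 0 -6 15 -48 0 0;0 0 -12 30 -96 0 0;0 0 -18 45 -144 0 0;0 0 -25 60 -193 0 0;0 0 -31 75 -242 0 0;0 0 -37 89 -289 10 0;0 0 -37 89 -289 25 0;0 0 -37 89 -289 25 0"

```text
time: 27.15
eef_pos: [0.4587, 0.0091, 0.0898]
tcp_rot: [0.879, 0.477, -0.002, -0.002]
contact_force: [0.9, -0.5, -0.3]
opening: 0.63
finger_force: 42.4
```

Request:
send_rows --rows "0 0 0 0 0 0 0;0 0 0 0 0 0 0"

```text
time: 27.4
eef_pos: [0.4612, 0.0078, 0.0927]
tcp_rot: [0.879, 0.476, 0.0, 0.0]
contact_force: [-0.6, -0.2, 0.3]
opening: 0.638
finger_force: 42.4
```

```bash
python3 stud.py w18; python3 -c "
from h import *
plan(.4595,.01,.088,57)"
```

```text
[0.46119593 0.00785169 0.0928352 ] 0.6395278090557778 42.35970854759216
row [ 0.05 -0.02 -0.11] [-1.  -2.3  4.8] q6 0.37 now [0.4612 0.0079 0.0928] f [ 0.5  0.2 -0. ]
322 [71, 67, 69, 68, 68, 86, 109, 89, 46, 30, 31, 33, 33, 35, 34, 35, 33, 36, 37, 49]
326 [70, 69, 70, 70, 68, 83, 80, 48, 34, 33, 34, 35, 34, 32, 33, 35, 30, 35, 35, 43]
330 [72, 70, 70, 70, 65, 58, 38, 34, 34, 35, 38, 37, 35, 37, 34, 36, 36, 35, 37, 48]
334 [73, 73, 70, 72, 69, 67, 55, 41, 39, 36, 37, 36, 36, 37, 35, 33, 37, 38, 44, 50]
172 [66, 64, 68, 69, 67, 68, 70, 68, 69, 68, 67, 65, 69, 69, 69, 69, 71, 70, 73]
176 [72, 73, 69, 64, 67, 85, 104, 109, 104, 80, 43, 38, 46, 55, 63, 67, 71, 69, 71]
180 [74, 74, 70, 45, 31, 40, 48, 46, 38, 34, 31, 34, 38, 39, 41, 49, 63, 67, 71]
184 [74, 71, 47, 31, 30, 29, 31, 31, 33, 34, 34, 38, 38, 37, 39, 39, 47, 61, 66]
[[326.5, 174.1], [326.5, 180.6], [319.3, 170.9], [333.6, 170.9]]
row [ 0.05 -0.02 -0.11] [ 0.9 -2.6  4.8] q6 0.37 now [0.4612 0.0079 0.0928] f [ 0.5  0.2 -0. ]
```

Request:
send_rows --rows "0 0 0 0.8 -2.4 0 0;0 0 0 0.8 -2.4 0 0;0 0 0 0.8 -2.4 8 0;0 0 0 0.8 -2.4 16 0;0 0 0 0.8 -2.4 24 0;0 0 0 0.8 -2.4 24 0"

```text
time: 28.2
eef_pos: [0.4582, 0.011, 0.0672]
tcp_rot: [0.879, 0.477, -0.001, -0.001]
contact_force: [-0.7, 0.2, -0.1]
opening: 0.639
finger_force: 42.4
```

Request:
send_rows --rows "0 0 0 0 0 8 0;0 0 0 0 0 15 0;0 0 0 0 0 18 0;0 0 0 0 0 18 0;0 0 0 0 0 18 0"

```text
time: 28.82
eef_pos: [0.4593, 0.0108, 0.0505]
tcp_rot: [0.879, 0.477, 0.0, 0.0]
contact_force: [0.5, -0.7, 0.3]
opening: 0.638
finger_force: 42.4
```

Request:
send_rows --rows "0 0 0 0 0 1.5 0;0 0 0 0 0 1.5 0;0 0 0 0 0 1.5 0.5;0 0 0 0 0 1.5 0.6;0 0 0 0 0 1.5 0.6;0 0 0 0 0 -30 0.7"

```text
time: 29.58
eef_pos: [0.4567, 0.0112, 0.0783]
tcp_rot: [0.879, 0.477, -0.002, -0.002]
contact_force: [0.0, -0.7, 0.9]
opening: 0.849
finger_force: 0.0
```

Request:
send_rows --rows "0 0 0 0 0 -50 0.7;0 0 0 0 0 -85 0.7;0 0 0 0 0 -85 0.7;0 0 0 0 0 -85 0.7"

```text
time: 30.08
eef_pos: [0.4585, 0.0109, 0.1645]
tcp_rot: [0.879, 0.477, -0.0, -0.0]
contact_force: [0.0, 0.1, -0.1]
opening: 0.851
finger_force: 0.0
```

```bash
python3 red.py w19; python3 -c "
from h import *
c=load('w19');p,r,s=tool()
print(tproj(c,[[x,.0018,p[2]-.060] for x in (.038,0,-.038)]).round(1).tolist())
plan(.6075,.304,.2,45)"
```

```text
[0.45803332 0.0109736  0.16382261] 0.8495056180223057 0.0 [-0.11622103 -0.22916846 -0.11487658]
blob (289, 132, 76, 133)
[327.8 250.6] 247.5 [[-63.6   3.6 157.8]]
[327.  200.9] 1401.0 [[-14.9   2.8 157.8]]
[327.4 150.8] 248.0 [[ 30.2   3.2 157.8]]
[[326.0, 149.8], [326.0, 201.1], [326.0, 248.4]]
row [-0.14  0.07 11.99] [327.1 -34.4 -36.4] q6 0.38 now [0.458  0.011  0.1638] f [-0.1 -0.2 -0.1]
```

Request:
send_rows --rows "0 0 4 50 -5 -30 0.5;0 0 8 100 -10 -36 0.5;0 0 12 150 -15 -36 0.5;0 0 15 200 -20 -36 0.5;0 0 15 250 -26 -36 0.5;0 0 15 300 -31 -36 0.5;0 0 15 327 -34 -36 0.5;0 0 15 327 -34 -36 0.5"

```text
time: 31.12
eef_pos: [0.6079, 0.3047, 0.1983]
tcp_rot: [0.933, 0.359, -0.002, -0.0]
contact_force: [0.0, 0.9, -0.4]
opening: 0.747
finger_force: 0.0
```

Request:
send_rows --rows "0 0 0 0 0 0 0.5;0 0 0 0 0 0 0.5"

```text
time: 31.38
eef_pos: [0.6082, 0.3024, 0.2008]
tcp_rot: [0.934, 0.358, -0.001, 0.0]
contact_force: [-0.1, -0.1, -1.4]
opening: 0.752
finger_force: 0.0
```

```bash
python3 -c "
from h import *
c=ctrl.read_camera('wrist');keep(c,'w20')
p,r,s=tool();print(p,s['opening'])
for d in ctrl.look_for(c,'group_body')[:2]: print(d['p'],(r.inv().apply(toworld(c,d['position'])-p)*1000).round(1),toworld(c,d['position']).round(3))
# brass hexagon at z=.057
hsv=cv2.cvtColor(c['color'],cv2.COLOR_RGB2HSV)
print('pred hex',tproj(c,[[0,.0018,p[2]-.057]]),'holes',tproj(c,[[x,.0018,p[2]-.009] for x in(.038,-.038)]).round(1).tolist())
m=cv2.inRange(hsv,(18,140,120),(32,255,255)); m[:100]=0
n,l,st,ce=cv2.connectedComponentsWithStats(m)
for i in np.argsort(-st[1:,4])[:4]+1: print('yellow',ce[i].round(1),st[i], (intool(c,[ce[i]],p[2]-.057)*1000).round(1))
seg(c,(0,0,90),(179,70,255),(240,60,420,290),.009,'body')
print(holes(c,(240,60,420,290),lohsv=(0,0,80),hihsv=(179,80,255)))
g=cv2.cvtColor(c['color'],cv2.COLOR_RGB2GRAY)
v0,u0=110,270
for v in range(110,290,6): print(v,hsv[v,250:402:8,1].tolist())
"
```

```text
[0.60838628 0.30245991 0.20116932] 0.7534984976380158
0.66 [  6.6   2.5 187.9] [0.615 0.305 0.013]
pred hex [[325.90345133 188.39594596]] holes [[325.8, 138.0], [325.8, 213.7]]
yellow [323.1 186.3] [313 175  22  24 402] [[  1.8  -0.5 144.2]]
body c [0.6085 0.3045] yaw 42.4 len 0.1023 wid 0.0544 mid [1.7]
[(324.0, 211.6, 104), (323.1, 186.4, 550), (324.3, 161.0, 117), (323.0, 136.7, 150)]
110 [164, 166, 165, 170, 172, 173, 173, 168, 179, 176, 170, 172, 167, 172, 170, 175, 175, 175, 172]
116 [168, 165, 164, 165, 174, 172, 170, 168, 169, 175, 178, 170, 173, 173, 172, 170, 176, 175, 171]
122 [163, 168, 162, 165, 159, 173, 170, 172, 163, 74, 162, 177, 171, 174, 170, 172, 170, 179, 180]
128 [167, 164, 166, 164, 158, 159, 172, 165, 32, 33, 30, 176, 172, 171, 175, 170, 176, 174, 173]
134 [170, 167, 168, 161, 164, 166, 158, 165, 33, 168, 47, 106, 176, 173, 174, 180, 172, 169, 176]
140 [167, 171, 166, 169, 162, 164, 157, 84, 30, 165, 40, 36, 179, 182, 172, 170, 177, 173, 169]
146 [161, 166, 172, 162, 162, 159, 161, 39, 32, 32, 31, 36, 176, 177, 185, 171, 172, 173, 172]
152 [160, 162, 167, 166,
[... 1512 characters left out ...]
62]
248 [173, 167, 169, 166, 165, 163, 166, 164, 168, 163, 155, 164, 167, 163, 163, 165, 163, 163, 165]
254 [169, 170, 167, 169, 163, 169, 162, 165, 164, 165, 159, 160, 167, 167, 161, 165, 164, 162, 166]
260 [144, 172, 168, 168, 166, 160, 164, 160, 163, 159, 166, 163, 162, 170, 167, 163, 161, 161, 164]
266 [122, 173, 170, 168, 163, 164, 162, 166, 161, 164, 162, 168, 158, 167, 169, 166, 166, 161, 164]
272 [85, 172, 173, 176, 168, 172, 166, 165, 164, 161, 162, 161, 168, 161, 168, 169, 168, 160, 162]
278 [51, 172, 169, 173, 176, 168, 160, 167, 165, 166, 161, 161, 162, 162, 162, 172, 167, 164, 161]
284 [51, 173, 174, 173, 175, 179, 168, 169, 168, 167, 170, 161, 164, 166, 164, 167, 171, 167, 164]
```

Request:
send_rows --rows "0 0 -0.7 1.5 -2.3 0 0.5;0 0 -0.7 1.5 -2.3 50 0.5;0 0 -0.7 1.5 -2.3 100 0.5;0 0 -0.7 1.5 -2.3 140 0.5;0 0 -0.7 1.5 -2.3 165 0.5;0 0 -0.7 1.5 -2.3 178 0.5;0 0 -0.7 1.5 -2.3 184 0.5;0 0 -0.7 1.5 -2.3 184 0.5"

```text
time: 32.48
eef_pos: [0.6088, 0.3064, 0.0181]
tcp_rot: [0.931, 0.364, 0.001, 0.0]
contact_force: [0.1, 0.5, 0.1]
opening: 0.754
finger_force: 0.0
```

Request:
send_rows --rows "0 0 0 0 0 0 0.5;0 0 0 0 0 0 0.2;0 0 0 0 0 0 0;0 0 0 0 0 0 -0.3;0 0 0 0 0 0 -0.3;0 0 0 0 0 0 -0.3"

```text
time: 33.22
eef_pos: [0.6088, 0.3063, 0.0181]
tcp_rot: [0.931, 0.364, 0.001, 0.0]
contact_force: [0.3, -1.3, 4.6]
opening: 0.453
finger_force: 41.2
```

Request:
send_rows --rows "0 0 0 0 0 0 -0.5;0 0 0 0 0 0 -0.5;0 0 0 0 0 -20 -0.5;0 0 0 0 0 -60 -0.5;0 0 0 0 0 -110 -0.5;0 0 0 0 0 -150 -0.5;0 0 0 0 0 -150 -0.5;0 0 0 0 0 -150 -0.5" --grip_force 70

```text
time: 34.22
eef_pos: [0.6065, 0.3058, 0.1644]
tcp_rot: [0.931, 0.364, -0.002, -0.0]
contact_force: [-0.6, 0.7, -5.5]
opening: 0.445
finger_force: 70.8
```

```bash
python3 -c "
from h import *
c=ctrl.read_camera('wrist');keep(c,'w21')
p,r,s=tool();print(p,s['opening'],s['finger_force'],s['contact_force'])
print('pred holes top',tproj(c,[[x,.0018,.018-.009] for x in(.038,-.038)]).round(1).tolist(),'bottom',tproj(c,[[x,.0018,.018] for x in(.038,-.038)]).round(1).tolist(),'hex',tproj(c,[[0,.0018,.018-.057]]).round(1))
hsv=cv2.cvtColor(c['color'],cv2.COLOR_RGB2HSV); m=cv2.inRange(hsv,(18,140,100),(32,255,255)); m[:130]=0
n,l,st,ce=cv2.connectedComponentsWithStats(m); i=np.argmax(st[1:,4])+1; print('hex',ce[i].round(1),st[i])
print(holes(c,(220,60,440,390),lohsv=(0,0,80),hihsv=(179,90,255)))
g=cv2.cvtColor(c['color'],cv2.COLOR_RGB2GRAY)
print('S',hsv[140:240:2,326,1].tolist()); print('G',g[140:240:2,326].tolist())
plan(.4592,.0096,.17,57)"
```

```text
[0.60607794 0.30562249 0.16334383] 0.4492558092456031 70.84526181221008 [-0.83899436  0.09738782 -5.05593571]
pred holes top [[326.5, 176.7], [326.5, 322.9]] bottom [[326.5, 172.8], [326.4, 312.7]] hex [[327.  312.1]]
hex [325.7 310. ] [ 299  280   55   59 2398]
[(325.9, 308.5, 2854), (326.1, 178.5, 591)]
S [175, 170, 168, 167, 130, 45, 34, 34, 31, 32, 33, 31, 33, 79, 154, 162, 161, 159, 160, 161, 163, 164, 160, 159, 161, 137, 60, 37, 30, 31, 33, 35, 31, 31, 31, 33, 32, 29, 29, 33, 31, 43, 126, 109, 37, 30, 30, 31, 31, 28]
G [144, 145, 150, 151, 125, 120, 149, 170, 177, 173, 170, 170, 162, 142, 135, 137, 140, 142, 141, 142, 138, 136, 137, 138, 138, 123, 95, 114, 145, 159, 132, 117, 117, 117, 116, 110, 107, 117, 125, 126, 122, 105, 94, 96, 90, 87, 87, 85, 86, 87]
row [ -0.21   0.32 -14.31] [-308.7  118.    -5.1] q6 1.14 now [0.6061 0.3056 0.1633] f [-0.8  0.1 -5.1]
```

Request:
send_rows --rows "0 0 -2 -30 11 -5 -0.5;0 0 -4 -80 30 -5 -0.5;0 0 -6 -130 50 -5 -0.5;0 0 -8 -180 69 -5 -0.5;0 0 -11 -230 88 -5 -0.5;0 0 -14.3 -275 105 -5 -0.5;0 0 -14.3 -309 118 -5 -0.5;0 0 -14.3 -309 118 -5 -0.5"

```text
time: 35.28
eef_pos: [0.4586, 0.0087, 0.1695]
tcp_rot: [0.88, 0.476, -0.002, -0.002]
contact_force: [0.2, 0.0, -3.8]
opening: 0.443
finger_force: 70.9
```

Request:
send_rows --rows "0 0 0 0 0 30 -0.5;0 0 0 0 0 55 -0.5;0 0 0 0 0 60 -0.5;0 0 0 0 0 60 -0.5;0 0 0 0 0 60 -0.5"

```text
time: 35.9
eef_pos: [0.4621, 0.0101, 0.1133]
tcp_rot: [0.879, 0.477, 0.001, 0.001]
contact_force: [0.3, -1.2, -3.5]
opening: 0.45
finger_force: 71.0
```

```bash
python3 stud.py w22; python3 -c "
from h import *
plan(.4593,.01,.105,57)"
```

```text
[0.4621044  0.01002118 0.11348348] 0.44831175811843516 71.02426528930664
row [ 0.12 -0.05  0.01] [-3.3 -2.  25.5] q6 0.38 now [0.4621 0.01   0.1135] f [-0.2 -0.  -4.7]
322 [126, 113, 128, 126, 113, 92, 73, 66, 65, 68, 66, 72, 76, 91, 99, 121, 129, 130, 127, 130]
326 [119, 105, 117, 117, 103, 86, 77, 74, 73, 75, 76, 73, 74, 87, 97, 116, 131, 131, 132, 131]
330 [127, 103, 94, 84, 80, 89, 87, 88, 86, 86, 87, 88, 89, 102, 96, 119, 130, 132, 132, 130]
334 [130, 120, 106, 100, 92, 90, 89, 91, 91, 89, 92, 96, 101, 94, 112, 125, 128, 129, 129, 129]
172 [129, 130, 119, 95, 69, 90, 101, 113, 112, 103, 84, 80, 89, 92, 100, 110, 146, 185, 193]
176 [130, 123, 102, 73, 62, 61, 68, 73, 74, 77, 76, 87, 89, 89, 91, 99, 118, 155, 191]
180 [128, 121, 98, 72, 63, 66, 66, 65, 72, 73, 80, 86, 88, 91, 92, 96, 107, 145, 187]
184 [130, 124, 110, 87, 71, 65, 65, 66, 72, 76, 80, 87, 89, 92, 96, 98, 105, 155, 190]
[[326.3, 166.4], [326.3, 172.3], [319.9, 163.9], [332.7, 163.9]]
row [ 0.12 -0.05  0.01] [-1.6 -2.4  8.5] q6 0.38 now [0.4621 0.01   0.1135] f [-0.2 -0.  -4.7]
```

Request:
send_rows --rows "0 0 0 -0.9 -2 0 -0.5;0 0 0 -0.9 -2 10 -0.5;0 0 0 -0.9 -2 13 -0.5;0 0 0 -0.9 -2 13 -0.5;0 0 0 -0.9 -2 13 -0.5"

```text
time: 36.58
eef_pos: [0.4591, 0.0103, 0.0993]
tcp_rot: [0.879, 0.477, 0.0, -0.0]
contact_force: [0.4, -0.2, -3.7]
opening: 0.453
finger_force: 71.0
```

```bash
python3 stud.py w23; python3 -c "
from h import *
plan(.4593,.01,.105,57)
c=load('w23'); S=cv2.cvtColor(c['color'],cv2.COLOR_RGB2HSV)[...,1]
for v in range(162,194,3): print(v,S[v,306:350:2].tolist())"
```

```text
[0.45917492 0.01026823 0.09948647] 0.44954111417607334 71.02443337440491
row [ 0.02 -0.01 -0.01] [-1.9  0.7 11.5] q6 0.38 now [0.4592 0.0103 0.0995] f [ 0.1 -0.5 -3.9]
322 [125, 101, 91, 92, 89, 78, 64, 59, 64, 65, 64, 66, 68, 86, 99, 120, 129, 130, 130, 130]
326 [121, 99, 102, 107, 104, 100, 91, 78, 65, 65, 66, 66, 65, 81, 95, 115, 131, 131, 130, 131]
330 [126, 102, 96, 101, 102, 99, 90, 81, 71, 68, 67, 65, 69, 85, 96, 118, 130, 131, 132, 132]
334 [128, 119, 96, 89, 76, 77, 77, 75, 71, 68, 66, 68, 83, 90, 112, 126, 128, 129, 128, 129]
172 [128, 127, 119, 97, 62, 46, 66, 89, 101, 104, 104, 102, 93, 76, 72, 103, 156, 186, 192]
176 [129, 121, 104, 73, 66, 57, 50, 64, 85, 91, 93, 90, 83, 77, 76, 82, 109, 161, 191]
180 [128, 121, 96, 70, 64, 65, 65, 64, 62, 65, 65, 71, 71, 71, 75, 77, 99, 145, 188]
184 [128, 124, 109, 87, 70, 65, 66, 64, 67, 66, 66, 67, 68, 66, 74, 84, 99, 131, 175]
[[326.4, 171.5], [326.4, 177.7], [319.5, 168.5], [333.3, 168.5]]
row [ 0.02 -0.01 -0.01] [-0.2  0.3 -5.5] q6 0.38 now [0.4592 0.0103 0.0995] f [ 0.1 -0.5 -3.9]
162 [30, 30, 28, 30, 30, 34, 31, 33, 33, 31, 33,
[... 335 characters left out ...]
8, 29, 44, 141, 206, 173, 92, 42, 35, 33, 33, 34, 51, 145, 206, 164, 54, 28, 28, 30, 29]
177 [28, 26, 30, 79, 197, 216, 211, 196, 152, 87, 58, 65, 106, 168, 211, 219, 206, 93, 29, 28, 28, 28]
180 [26, 27, 30, 65, 187, 214, 215, 213, 210, 210, 204, 205, 214, 219, 217, 224, 205, 87, 30, 26, 29, 30]
183 [29, 26, 28, 38, 123, 205, 208, 215, 210, 207, 209, 209, 205, 204, 204, 211, 163, 50, 30, 28, 29, 29]
186 [28, 27, 25, 29, 42, 126, 191, 208, 208, 208, 210, 209, 206, 204, 193, 134, 59, 32, 31, 29, 27, 30]
189 [26, 25, 26, 27, 28, 35, 57, 111, 164, 185, 184, 186, 164, 124, 68, 37, 32, 29, 30, 30, 30, 31]
192 [25, 26, 26, 25, 29, 28, 28, 29, 34, 39, 46, 44, 39, 31, 32, 30, 30, 27, 28, 30, 28, 31]
```

Request:
send_rows --rows "0 0 0 0 0 5 -0.5;0 0 0 0 0 10 -0.5;0 0 0 0 0 14 -0.5;0 0 0 0 0 14 -0.5;0 0 0 0 0 14 -0.5"

```text
time: 37.25
eef_pos: [0.4591, 0.0103, 0.0854]
tcp_rot: [0.879, 0.477, 0.0, 0.0]
contact_force: [-0.3, -0.2, -3.8]
opening: 0.449
finger_force: 71.0
```

Request:
send_rows --rows "0 0 0 0 0 4 -0.5;0 0 0 0 0 6.5 -0.5;0 0 0 0 0 6.5 -0.5;0 0 0 0 0 6.5 -0.5"

```text
time: 37.75
eef_pos: [0.459, 0.0103, 0.0789]
tcp_rot: [0.879, 0.477, 0.0, 0.0]
contact_force: [0.1, 0.5, -3.7]
opening: 0.448
finger_force: 71.0
```

Request:
send_rows --rows "0 0 0 0 0 1 -0.5;0 0 0 0 0 1.5 -0.5;0 0 0 0 0 1.5 -0.5"

```text
time: 38.12
eef_pos: [0.4592, 0.0103, 0.0781]
tcp_rot: [0.879, 0.477, 0.0, 0.0]
contact_force: [-3.0, 1.1, 3.9]
opening: 0.452
finger_force: 71.6
```

Request:
send_rows --rows "0 0 0 0 0 0 -0.05;0 0 0 0 0 0 0.1;0 0 0 0 0 0 0.4;0 0 0 0 0 0 0.4;0 0 0 0 0 -15 0.4;0 0 0 0 0 -50 0.4;0 0 0 0 0 -100 0.4;0 0 0 0 0 -120 0.4"

```text
time: 39.12
eef_pos: [0.4608, 0.01, 0.2022]
tcp_rot: [0.879, 0.477, 0.003, 0.002]
contact_force: [0.5, -0.1, 0.3]
opening: 0.701
finger_force: 0.0
```

Request:
send_rows --rows "0 0 0 0 0 0 0.4;0 0 0 0 0 0 0.4"

```text
time: 39.38
eef_pos: [0.4583, 0.0105, 0.1966]
tcp_rot: [0.879, 0.477, -0.001, -0.0]
contact_force: [-0.7, 0.3, -0.3]
opening: 0.702
finger_force: 0.0
```

```bash
python3 -c "
from h import *
c=ctrl.read_camera('wrist');keep(c,'w24')
p,r,s=tool();print(p,s['opening'],s['contact_force'])
hsv=cv2.cvtColor(c['color'],cv2.COLOR_RGB2HSV); m=cv2.inRange(hsv,(18,140,100),(32,255,255)); m[:110]=0
n,l,st,ce=cv2.connectedComponentsWithStats(m); i=np.argmax(st[1:,4])+1; print('hex',ce[i].round(1),st[i],'pred',tproj(c,[[0,.0018,p[2]-.117]]).round(1))
for cam in ('scene','side'):
  c=ctrl.read_camera(cam);keep(c,cam+'9')
  for n in N: print(cam,n,[(round(d['p'],2),np.round(toworld(c,d['position']),3).tolist()) for d in ctrl.look_for(c,n)[:2]])
s=load('scene9'); y=np.radians(57); ax=np.array([np.cos(y),np.sin(y)])
# colours down the near face of the stack (-x side)
nd=-np.array([np.sin(y),-np.cos(y)])
for side in (1,-1):
  for a in (0,.02,-.02):
    print(side,a,[(z,s['color'][tuple(proj(s,[*(np.array([.4595,.0095])+side*nd*(.0275-abs(a)*.25)+a*ax),z/1000])[0].round().astype(int)[::-1])].tolist()) for z in (33,39,45,48,51,57,63,66)])
"
```

```text
[0.45807659 0.01051317 0.19598166] 0.7032658788806123 [ 0.31010633 -0.688506    0.31319424]
hex [327.6 211.4] [314 196  28  31 668] pred [[326.1 211.1]]
scene flange_stand [(0.67, [0.441, 0.037, 0.013])]
scene gasket_white [(0.39, [0.635, -0.298, 0.011])]
scene spacer_black [(0.61, [0.439, 0.031, 0.048])]
scene gasket_red [(0.65, [0.447, 0.039, 0.059])]
scene group_body [(0.56, [0.45, 0.025, 0.076])]
scene old_gasket [(0.84, [0.439, -0.139, 0.005])]
scene milk_jug [(0.82, [0.616, -0.015, 0.056])]
scene tamper [(0.61, [0.635, -0.298, 0.012])]
scene cinnamon_shaker [(0.92, [0.603, 0.16, 0.047])]
side flange_stand [(0.78, [0.466, -0.018, 0.009])]
side gasket_white [(0.28, [0.439, -0.145, 0.001])]
side spacer_black [(0.65, [0.454, -0.026, 0.05])]
side gasket_red [(0.49, [0.453, -0.025, 0.056])]
side group_body [(0.79, [0.454, -0.007, 0.075])]
side old_gasket [(0.64, [0.437, -0.147, 0.003])]
side milk_jug []
side tamper [(0.75, [0.639, -0.325, 0.017])]
side cinnamon_shaker [(0.72, [0.61, 0.128, 0.065])]
1 0 [(33, [169, 126, 69]), (39, [230, 217, 192]), (45, [73, 66, 57]), (48, [4, 13, 6])
[... 317 characters left out ...]
2]), (45, [57, 54, 45]), (48, [0, 5, 4]), (51, [17, 2, 6]), (57, [166, 50, 44]), (63, [140, 132, 127]), (66, [143, 139, 132])]
-1 0 [(33, [153, 149, 143]), (39, [161, 155, 148]), (45, [179, 174, 165]), (48, [192, 185, 176]), (51, [187, 179, 173]), (57, [166, 157, 150]), (63, [167, 158, 152]), (66, [166, 155, 149])]
-1 0.02 [(33, [187, 39, 35]), (39, [153, 148, 139]), (45, [169, 163, 154]), (48, [157, 151, 146]), (51, [144, 139, 132]), (57, [222, 212, 203]), (63, [241, 235, 229]), (66, [243, 226, 209])]
-1 -0.02 [(33, [160, 155, 148]), (39, [167, 161, 152]), (45, [155, 149, 144]), (48, [149, 138, 132]), (51, [168, 135, 95]), (57, [152, 147, 141]), (63, [153, 143, 139]), (66, [155, 145, 140])]
```

Layers read brass, white, black, red, steel at the expected heights; bystanders are undisturbed.

```bash
python3 -c "
from plant import ctrl
print(ctrl.sign_off())"
```

```text
the job is handed in; nothing more can be done
None
```

The joint is made up and handed in: white gasket, black spacer, red gasket and upright steel body sit seated over the studs in that order, and the final camera check showed the old gasket and the bystanders still in place, though the milk jug was seen from only one camera.

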